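# Assemble a two-tier bottle stand and load it by cap colour

### The job

Build up the bottle stand and load it: lower the grey drip plate over the four posts until it lies fully home on the base, then lower the white bottle deck over the posts until it rests level on their shoulders. Once both are home, take the small white bottles that stand in a row behind and stand every red-capped one upright on the floor of the deck's red bay and every blue-capped one in the blue bay. Leave the yellow-capped bottle and the timer where they are.

Things in the scene. Friction and masses are not known exactly. Their poses are not given: they have to be found in the camera images.
- stand_center (a point): Middle of the top face of the stand's base (grey, 136 x 174 x 12 mm, fixed), 12 mm above the worktop; z up. Four upright aluminium posts stand at x = +-50, y = +-72 mm of this frame. Each is 18 mm thick up to a flat shoulder 52 mm above this face (rim bevelled to 15 mm over the last 4 mm), then 9 mm thick, tapering over the last 12 mm to a 3.6 mm tip 80 mm above this face.
- drip_grip (a point): Middle of the drip plate's black grip bar, 23 mm above the plate's underside; z is the plate's upward normal. The bar stands upright at the plate's middle: 60 mm long (x), 14 mm thick (y), 34 mm high above the plate's top face. Home: this point 23 mm above stand_center; either way round (half a turn) is right.
- drip_plate: Grey drip plate, 160 (x) x 176 (y) x 6 mm, 0.14 to 0.28 kg; origin under its middle, axes as drip_grip. Four holes of 21.6 mm at x = +-50, y = +-72 mm: it passes over the posts' thick part with 1.8 mm to spare all round, down on to the base. Starts flat on the worktop.
- deck_grip (a point): A point on the bottle deck's black grip bar, 20 mm above the deck's underside (the bar's mid-height); z is the deck's upward normal. The bar stands upright at the deck's middle: 60 mm long (x), 14 mm thick (y), 28 mm high above the deck's top face. Home: this point 72 mm above stand_center; either way round (half a turn) is right.
- deck: White bottle deck, 160 (x) x 176 (y) x 6 mm, 0.17 to 0.35 kg; origin under its middle, axes as deck_grip. Four holes of 12.4 mm at x = +-50, y = +-72 mm: it slides over the posts' thin upper part (1.7 mm to spare all round) and rests on their shoulders, above the drip plate. Starts empty, flat on the worktop.
- red_bay (a point): Middle of the floor (the deck's top face) of the bay with red floor and red walls, on the deck's +y side, 36 mm from the grip bar; it moves with the deck, its axes are the deck's. The bay is 152 mm long (x), 48 mm wide (y), its walls 14 mm high. Three bottles fit in a row along x, at x = -50, 0 and +50 mm.
- blue_bay (a point): The same for the bay with the blue floor and blue walls, on the deck's -y side.
- yellow_bottle_center (a point): Bystander: white plastic bottle with a yellow cap, 40 x 40 x 87 mm, half-way up. Stays where it is.
- bench_timer: Bystander: white electronic timer, 62 x 62 x 18 mm, origin under its middle. Stays where it is.
- red_1_center (a point): White plastic reagent bottle with a red screw cap, 87 mm high in all, upright on the worktop: point on its axis 43.5 mm above its underside, z up. The body is 40 mm in diameter, up to 70 mm; the cap above it is 26 mm in diameter and 18 mm high (fixed to the bottle). 50 to 65 g. May be absent from a run.
- red_2_center (a point): White plastic reagent bottle with a red screw cap, 79 mm high in all, upright on the worktop: point on its axis 39.5 mm above its underside, z up. The body is 40 mm in diameter, up to 62 mm; the cap above it is 26 mm in diameter and 18 mm high (fixed to the bottle). 50 to 65 g. May be absent from a run.
- red_3_center (a point): White plastic reagent bottle with a red screw cap, 82 mm high in all, upright on the worktop: point on its axis 41 mm above its underside, z up. The body is 40 mm in diameter, up to 65 mm; the cap above it is 28 mm in diameter and 18 mm high (fixed to the bottle). 50 to 65 g. May be absent from a run.
- blue_1_center (a point): White plastic reagent bottle with a blue screw cap, 87 mm high in all, upright on the worktop: point on its axis 43.5 mm above its underside, z up. The body is 40 mm in diameter, up to 70 mm; the cap above it is 26 mm in diameter and 18 mm high (fixed to the bottle). 50 to 65 g. May be absent from a run.
- blue_2_center (a point): White plastic reagent bottle with a blue screw cap, 79 mm high in all, upright on the worktop: point on its axis 39.5 mm above its underside, z up. The body is 40 mm in diameter, up to 62 mm; the cap above it is 28 mm in diameter and 18 mm high (fixed to the bottle). 50 to 65 g. May be absent from a run.
- red_1: The bottle of red_1_center; origin under its middle. The bottles start upright in a row along y at the back, 50 to 70 mm from centre to centre, with free room in front of and behind each.
- red_2: The bottle of red_2_center; origin under its middle. The bottles start upright in a row along y at the back, 50 to 70 mm from centre to centre, with free room in front of and behind each.
- red_3: The bottle of red_3_center; origin under its middle. The bottles start upright in a row along y at the back, 50 to 70 mm from centre to centre, with free room in front of and behind each.
- blue_1: The bottle of blue_1_center; origin under its middle. The bottles start upright in a row along y at the back, 50 to 70 mm from centre to centre, with free room in front of and behind each.
- blue_2: The bottle of blue_2_center; origin under its middle. The bottles start upright in a row along y at the back, 50 to 70 mm from centre to centre, with free room in front of and behind each.
There are look-alikes about, which are no part of the job. Leave any green or purple look-alike of the blue_1 alone.

How it is judged:
On the way, in this order (a step that is already met when the one before it is completed fails the run):
1. the drip plate lies home on the stand's base, all four posts through its holes (horizontal distance between drip_grip and stand_center below 0.004 m and z of drip_grip in the frame of stand_center between 0.02 and 0.026 m and angle between drip_grip's own z axis and vertical below 0.04 rad and angle between the x axis of drip_grip and the x axis of stand_center, either way round below 0.06 rad), for 0.2 s.
2. the bottle deck lies home on the posts' shoulders, above the drip plate (all of step 1 and horizontal distance between deck_grip and stand_center below 0.004 m and z of deck_grip in the frame of stand_center between 0.069 and 0.075 m and angle between deck_grip's own z axis and vertical below 0.04 rad and angle between the x axis of deck_grip and the x axis of stand_center, either way round below 0.06 rad), for 0.2 s.
3. every bottle present stands upright in the bay of its cap's colour, on the seated deck (horizontal distance between deck_grip and stand_center below 0.004 m and z of deck_grip in the frame of stand_center between 0.069 and 0.075 m and angle between deck_grip's own z axis and vertical below 0.04 rad and angle between the x axis of deck_grip and the x axis of stand_center, either way round below 0.06 rad and x of red_1_center in the frame of red_bay between -0.062 and 0.062 m and y of red_1_center in the frame of red_bay between -0.012 and 0.012 m and z of red_1_center in the frame of red_bay between 0.0385 and 0.0485 m and angle between each of red_1_center, red_2_center, red_3_center, blue_1_center, blue_2_center's own z axis and vertical below 0.15 rad and x of red_2_center in the frame of red_bay between -0.062 and 0.062 m and y of red_2_center in the frame of red_bay between -0.012 and 0.012 m and z of red_2_center in the frame of red_bay between 0.0345 and 0.0445 m and x of red_3_center in the frame of red_bay between -0.062 and 0.062 m and y of red_3_center in the frame of red_bay between -0.012 and 0.012 m and z of red_3_center in the frame of red_bay between 0.036 and 0.046 m and x of blue_1_center in the frame of blue_bay between -0.062 and 0.062 m and y of blue_1_center in the frame of blue_bay between -0.012 and 0.012 m and z of blue_1_center in the frame of blue_bay between 0.0385 and 0.0485 m and x of blue_2_center in the frame of blue_bay between -0.062 and 0.062 m and y of blue_2_center in the frame of blue_bay between -0.012 and 0.012 m and z of blue_2_center in the frame of blue_bay between 0.0345 and 0.0445 m), for 0.2 s.
At the end, for the whole second after the job is handed in: Plates at rest on the stand: within 4 mm of its middle, 3 mm of home height, 0.04 rad of level, 0.06 rad of its heading (or half a turn from it). Every bottle at rest, upright within 0.15 rad on its own bay's floor (5 mm), within 12 mm of the bay's middle line and 62 mm of its middle along it (all of step 1 and all of step 3 and linear speed of each of drip_plate, deck, red_1, red_2, red_3, blue_1, blue_2 below 0.02 m/s); the robot touches nothing.
It fails at once if the yellow-capped bottle is moved by more than 3 cm (distance of yellow_bottle_center from where it was at the start of the episode above 0.03 m).
It fails at once if the timer is moved by more than 3 cm (distance of bench_timer from where it was at the start of the episode above 0.03 m).
Of red_1, red_2, red_3, blue_1, blue_2 only 4 to 5 are there at a start; the rules pass over those that are not, and their reading is None.
At some moment in a run one of drip_plate, deck may be knocked a few centimetres aside while the robot is not near it.
Once in a run the grip may slacken for a moment while it holds something.
It also fails if it takes over 210 s, if anything falls off the work surface, if the arm or the gripper's body presses on something with over 40 N, if the wrist force passes 120 N, or if a joint passes its speed limit or range.

### The arm

A 6-joint arm with a two-finger parallel gripper is mounted at the origin on a cart in front of the work surface, level with it; the furniture and walls round the work are solid. World frame = base frame: x ahead of the robot, y to its left, z up, the work surface at z = 0. Lengths are in m, angles in rad, forces in N, time in s.
With the tool pointing down it reaches from about 0.25 to 0.775 m from the base axis. Payload 4 kg.
Tool frame: the origin (TCP) lies midway between the tips of the shut fingers; the grasp point (between the pads) lies 19 mm behind it (robot.tcp_to_grasp is the distance from the TCP to the grasp point, in m); z points along the fingers, x is the direction in which the jaws open and shut, and the axes are right-handed (so a half turn about z gives the same grasp; the last joint's range is limited). The gripper opens to 94 mm and grips with 3 to 60 N. Pads are 16 mm wide; open, the fingers measure 119 mm over their backs; the gripper's body (75 mm by 177 mm) begins 78 mm behind the grasp point.
Start: joints at [-1.239, 0.087, 1.371, -0, 1.684, -0.103], TCP at [0.232, -0.499, 0.206] pointing down, gripper open.
Joint ranges: [-3.1, 3.1], [-0.76, 2.03], [0.27, 2.55], [-1.08, 4.22], [0.17, 2.65], [-2.57, 2.57]. Speed limits (rad/s): [2.79, 2.79, 3.14, 3.14, 3.14, 3.14].

### API

Orientations are given as [roll, pitch, yaw] about the fixed x, y, z axes, in that order (R = Rz(yaw) Ry(pitch) Rx(roll)).
In Python, from bench import get_obs, vision, robot gives the robot as it stands.
- The arm moves only by the tool servo_tool, never from a script. Its argument "targets" is text: rows parted by semicolons, each of 7 numbers parted by spaces: the opening, from 0 (shut) to 1 (fully open), then the shift along the tool's x, y, z as a fraction of full scale, then the turn, a rotation vector about the tool's x, y, z as a fraction of full scale. A call has 1 to 12 rows; each row is the pose to reach, as a shift and turn from the pose commanded when the call began, along the tool's axes at that moment, turning the shorter way round; what a row does not reach only later rows make up. Full scale, the value 1, is 0.25 m for a shift and pi rad for a turn. A row lasts 1/12 s, in which the tool goes at most 41.7 mm and 7.16 degrees, less where a joint would pass 70% of its speed; a pose out of reach is approached as far as the arm can. A call with a number of a shift or a turn outside -1 to 1 is refused whole. A call with a gripper value outside its range is refused whole. The fingers move at their own pace and stop on an object; the grip force is fixed at half the most. Time passes only in rows, so rows that repeat a pose let the fingers close. It gives the time, the measured TCP pose, the force and the opening at its end, in the units of the state.
- get_obs(): the state, without advancing time (a new reading comes with each control period).
- vision.snapshot(name): name is "scene" or "top"; returns a dict with "image" (400x640x3 uint8, red, green, blue), "mtx" (3x3 intrinsics, pixels), "world_from_camera" (4x4, takes a point from camera to world coordinates). Camera axes: x right, y down, z forward; pixel columns grow to the right and rows downward; lengths in m; the calibration is good to about 2 mm. A picture is of the moment at which its call begins. There is no depth.
- robot.close_job(): hands the job in, once; it reports no verdict.
The state is a dict: "time": time; "joint_positions": joint angles; "qvel": joint speeds; "joint_torque": joint torques, N m; "tool_pos": TCP position; "ee_rot": TCP orientation; "wrist_force": force on the tool from outside, world axes, zero at the start; "wrist_torque": the same for the moment, N m; "width": finger opening in m.
Only numpy, scipy, OpenCV 4.12 (cv2) and the standard library are available. Lean on these libraries where they do the work, as an engineer would, in place of code of your own. Each camera call takes 0.05 s, during which the arm holds its last target.

## Working session

There is one attempt and no reset: what is moved stays moved. The work goes in short steps, Python scripts to look and compute and a tool call to move; the robot and the scene stay as the last step left them, time stands still between calls to the robot, and variables do not carry over. Pictures are saved under pics/ and viewed, and the job is handed in when it is done.

Besides the shell and the picture viewer there is one more tool, called after "Request:" as name(argument=value, ...) on one line, values as JSON. servo_tool: Moves the arm, as the interface text tells. Its arguments: {"type":"object","properties":{"targets":{"type":"string"}},"required":["targets"]}

```bash
ls -la; mkdir -p pics
cat > h.py <<'E'
import numpy as np, cv2
from bench import get_obs, vision, robot
from scipy.spatial.transform import Rotation as R
def snap(n,f=None):
    s=vision.snapshot(n)
    if f: cv2.imwrite('pics/'+f+'.png',s['image'][:,:,::-1])
    return s
def ray(s,u,v,z):
    d=np.linalg.inv(s['mtx'])@[u,v,1]; T=s['world_from_camera']
    d=T[:3,:3]@d; o=T[:3,3]; return o+d*(z-o[2])/d[2]
def proj(s,p):
    T=np.linalg.inv(s['world_from_camera']); q=T[:3,:3]@np.asarray(p,float)+T[:3,3]; q=s['mtx']@q
    return q[:2]/q[2]
E
python3 - <<'E'
from h import *
print(get_obs())
for n in('scene','top'):
    s=snap(n,n+'0'); print(n,s['mtx'],s['world_from_camera'])
E
```

```text
total 12
drwxr-xr-x  3 agent agent 4096 Dec  6 11:33 .
drwxr-xr-x 23 root  root  4096 Dec  6 11:33 ..
drwxr-xr-x  2 agent agent 4096 Dec  6 11:33 pics
{'time': 0.0, 'joint_positions': array([-1.23907581e+00,  8.79648162e-02,  1.37220654e+00,  5.83976834e-06,
        1.68357990e+00, -1.03111596e-01]), 'qvel': array([ 1.17100969e-03, -6.57137134e-04, -8.44610815e-04, -1.25905721e-03,
        2.91700798e-05, -5.41533863e-05]), 'joint_torque': array([-2.01623494e-03, -3.40183425e+01, -3.02433980e+01,  7.16252206e-02,
        3.31354339e-02, -1.85465296e-04]), 'tool_pos': array([ 0.23151151, -0.49832084,  0.204323  ]), 'ee_rot': array([-3.14136470e+00,  2.14654156e-03, -1.13596332e+00]), 'wrist_force': array([-0.51884751,  0.18425499,  0.26650669]), 'wrist_torque': array([-0.00623215, -0.00713555,  0.01808921]), 'width': 0.09412931279712547}
scene [[449.85862489   0.         315.87520345]
 [  0.         449.85862489 207.25548825]
 [  0.           0.           1.        ]] [[-0.6553269  -0.43034516  0.62076541 -0.31058697]
 [-0.75526356  0.38541729 -0.53012307  0.51637365]
 [-0.01111783 -0.8162454  -0.57759834  0.8591323 ]
 [ 0.          0.          0.          1.        ]]
top [[470.45286859   0.         321.68525645]
 [  0.         470.45286859 205.30098223]
 [  0.           0.           1.        ]] [[-0.02375199 -0.99431009  0.10384259  0.41280094]
 [-0.99948166  0.02587583  0.01915317 -0.23131456]
 [-0.02173121 -0.10333384 -0.99440931  1.27907559]
 [ 0.          0.          0.          1.        ]]
```

View pics/scene0.png

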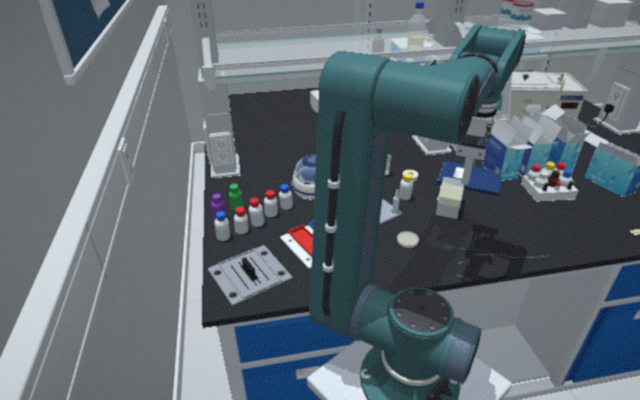

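View pics/top0.png

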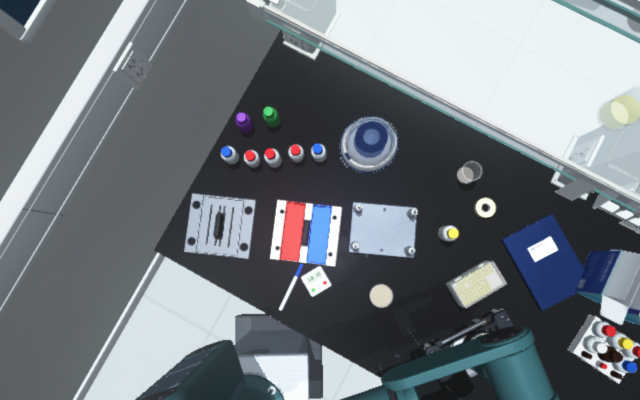

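Run:
```python
from h import *
a=cv2.imread('pics/top0.png')[95:305,170:470]
cv2.imwrite('pics/c0.png',cv2.resize(a,(800,560),interpolation=cv2.INTER_CUBIC))
s=snap('top')
for n,u,v,z in [('drip',220,226,.04),('deck',306,233,.034),('stand',384,230,.012),('b1',229,151,.087),('r',252,156,.08),('r',272,155,.08),('r',296,151,.08),('b',318,150,.08),('purple',243,120,.08),('green',270,114,.08),('yellow',452,234,.087),('timer',316,281,.018)]:
    print(n,ray(s,u,v,z).round(3))
```

```text
drip [0.494 0.063 0.04 ]
deck [ 0.47  -0.164  0.034]
stand [ 0.474 -0.373  0.012]
b1 [0.685 0.028 0.087]
r [ 0.672 -0.03   0.08 ]
r [ 0.673 -0.082  0.08 ]
r [ 0.682 -0.145  0.08 ]
b [ 0.683 -0.202  0.08 ]
purple [ 0.768 -0.007  0.08 ]
green [ 0.782 -0.078  0.08 ]
yellow [ 0.456 -0.535  0.087]
timer [ 0.343 -0.187  0.018]
```

View pics/c0.png

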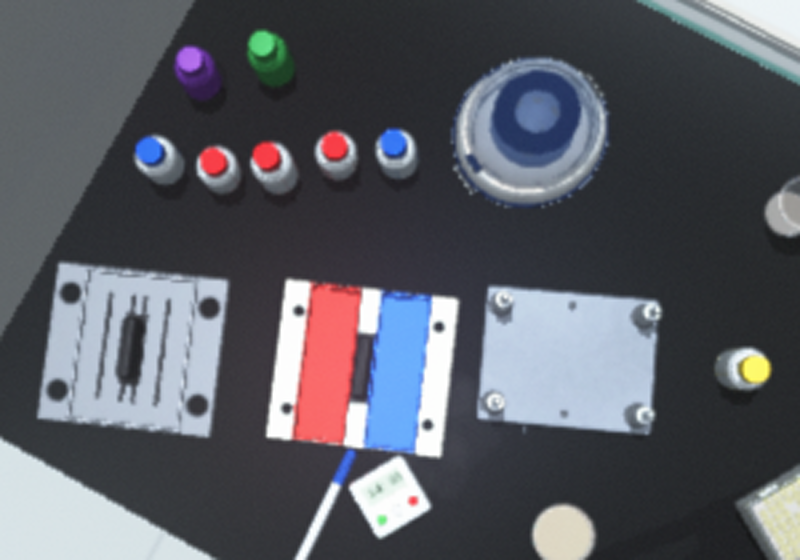

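```bash
cat >> h.py <<'E'
def rect(s,box,z,thr=70,show=None):
    u0,v0,u1,v1=box; k=8
    g=s['image'][v0:v1,u0:u1].max(axis=2)
    g=cv2.resize(g,None,fx=k,fy=k,interpolation=cv2.INTER_CUBIC)
    m=(g>thr).astype(np.uint8)
    cs,h=cv2.findContours(m,cv2.RETR_EXTERNAL,cv2.CHAIN_APPROX_NONE)
    c=max(cs,key=cv2.contourArea)[:,0,:]
    uv=(c+0.5)/k-0.5+[u0,v0]
    P=np.array([ray(s,u,v,z)[:2] for u,v in uv])
    h2=cv2.convexHull((P*1000).astype(np.float32))
    r=cv2.minAreaRect(h2)
    b=cv2.boxPoints(r)
    # refined line fits on 4 sides
    L=[]
    Q=P*1000
    for i in range(4):
        a,d=b[i],b[(i+1)%4]; t=(d-a)/np.linalg.norm(d-a); n=np.array([-t[1],t[0]])
        w=(Q-a)@t; e=(Q-a)@n
        q=Q[(abs(e)<6)&(w>15)&(w<np.linalg.norm(d-a)-15)]
        vx,vy,x0,y0=cv2.fitLine(q.astype(np.float32),cv2.DIST_HUBER,0,.01,.01).ravel()
        L.append((np.array([x0,y0]),np.array([vx,vy])))
    C=[]
    for i in range(4):
        (p,d),(q,e)=L[i],L[(i+1)%4]
        t=np.linalg.solve(np.c_[d,-e],q-p); C.append(p+d*t[0])
    C=np.array(C); sides=[np.linalg.norm(C[i]-C[(i+1)%4]) for i in range(4)]
    # x dir (shorter side 160): 
    angs=[np.degrees(np.arctan2(d[1],d[0])) for p,d in L]
    angs=[((a+45)%90)-45 for a in angs]
    return C.mean(0),sides,angs
E
python3 - <<'E'
from h import *
s=snap('top')
for n,b,z in [('drip',(178,185,264,265),.006),('deck',(264,195,346,268),.006),('stand',(346,197,422,262),.012)]:
  for t in (60,90):
    c,sd,a=rect(s,b,z,t); print(n,t,c.round(1),np.round(sd,1),np.round(a,2))
E
```

```text
drip 60 [486.9  59.3] [203.8 198.8 223.4 174.2] [-0.63 -7.31 -6.67 -0.68]
drip 90 [498.2  72.2] [179.6 162.7 179.6 162.7] [-7.54 -7.45 -7.54 -7.46]
deck 60 [ 477.  -158.4] [223.7 194.  220.2 197.3] [-1.66 -0.48 -0.63 -1.33]
deck 90 [ 467.3 -160.9] [181.8 186.5 183.2 167.5] [-7.93 -7.87 -8.05 -1.9 ]
stand 60 [ 465.6 -362.5] [202.  180.5 181.4 108.5] [ -7.4  -19.83  -1.66   1.37]
stand 90 [ 476.2 -368.9] [175.1 138.2 176.7 137.2] [-6.1  -6.74 -6.79 -6.41]
```

Run:
```python
from h import *
s=snap('top')
for n,b,z in [('drip',(178,185,264,265),.006),('deck',(266,195,346,268),.006),('stand',(346,197,422,262),.012)]:
  for t in (100,115,130,145):
    c,sd,a=rect(s,b,z,t); print(n,t,c.round(1),np.round(sd,1),np.round(a,2))
# feature-based: hole and post patches, upscaled
im=s['image'][:,:,::-1]
for n,(u,v) in {'p1':(358,208),'p2':(413,213),'p3':(355,245),'p4':(411,250)}.items():pass
a=im[190:270,340:425]; b=im[190:270,175:260]
cv2.imwrite('pics/c1.png',np.hstack([cv2.resize(x,None,fx=4.6,fy=6,interpolation=cv2.INTER_CUBIC) for x in(b,a)]))
```

```text
drip 100 [498.2  72.3] [178.8 161.9 178.9 161.8] [-7.54 -7.43 -7.58 -7.41]
drip 115 [498.2  72.4] [177.8 160.5 177.9 160.7] [-7.55 -7.44 -7.58 -7.49]
drip 130 [498.1  72.4] [177.  159.9 176.9 159.6] [-7.61 -7.42 -7.58 -7.33]
drip 145 [498.2  72.4] [176.1 158.8 176.  158. ] [-7.58 -7.5  -7.56 -7.25]
deck 100 [ 467.  -160.8] [181.  187.2 182.5 166.4] [-7.97 -7.89 -8.03 -1.34]
deck 115 [ 467.1 -160.8] [180.1 188.9 182.2 162.4] [-8.   -7.88 -8.04  0.46]
deck 130 [ 466.8 -160.7] [179.3 187.7 181.2 163. ] [-7.99 -7.95 -8.05 -0.1 ]
deck 145 [ 466.7 -160.6] [178.6 192.9 182.5 156.4] [-8.01 -7.92 -8.05  3.63]
stand 100 [ 476.1 -369. ] [174.2 137.2 176.2 136.6] [-5.84 -6.67 -6.7  -6.47]
stand 115 [ 476.  -368.9] [173.  136.3 175.1 135.8] [-5.65 -6.66 -6.57 -6.49]
stand 130 [ 476.  -368.9] [172.4 135.4 173.7 135.1] [-6.03 -6.7  -6.58 -6.6 ]
stand 145 [ 475.9 -369. ] [172.5 134.5 172.1 134. ] [-6.56 -6.66 -6.39 -6.47]
```

View pics/c1.png

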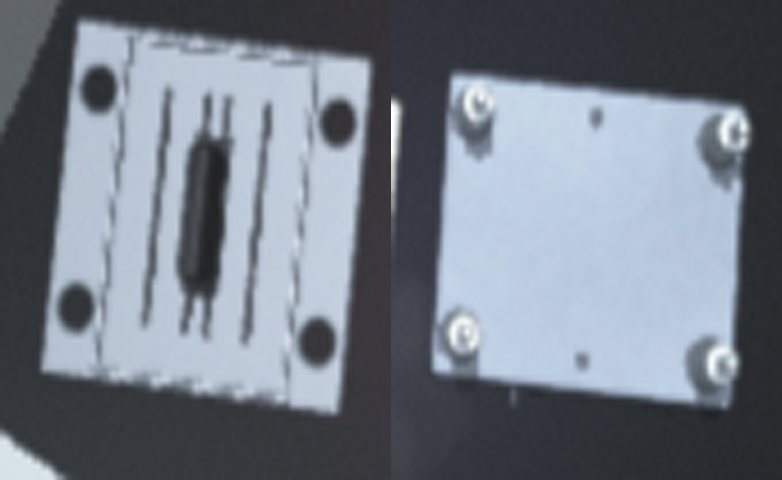

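Run:
```python
from h import *
s=snap('top')
c=np.array([.476,-.369]);a=np.radians(-6.5);M=np.array([[np.cos(a),-np.sin(a)],[np.sin(a),np.cos(a)]])
im=s['image'][:,:,::-1].copy(); k=6
a=cv2.resize(im[190:270,340:425],None,fx=k,fy=k,interpolation=cv2.INTER_CUBIC)
for x in(-.05,.05):
  for y in(-.072,.072):
    w=c+M@[x,y]
    for z,col in((.092,(0,0,255)),(.064,(0,255,0)),(.012,(255,0,0))):
      u,v=proj(s,[*w,z]); p=(int((u-340+.5)*k),int((v-190+.5)*k)); cv2.circle(a,p,3,col,1)
      if z==.092: print(u.round(1),v.round(1))
cv2.imwrite('pics/c2.png',a)
```

```text
413.3 250.1
355.8 244.9
416.0 210.4
359.1 205.5
```

View pics/c2.png

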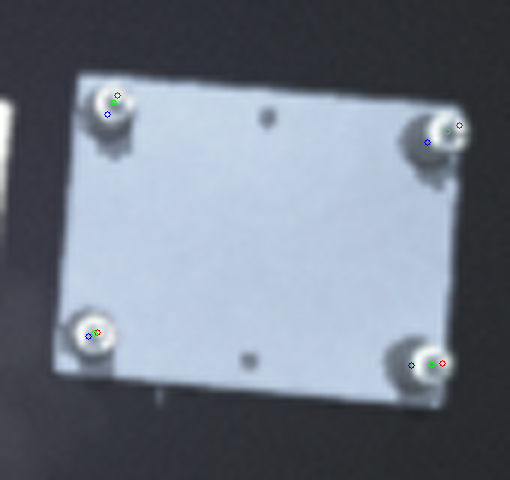

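```bash
cat >> h.py <<'E'
def go(x,y,z,yaw,base=None):
    o=get_obs(); p=o['tool_pos']; r=R.from_euler('xyz',o['ee_rot'])
    d=r.inv().apply(np.array([x,y,z])-p)/.25
    t=R.from_euler('xyz',[np.pi,0,np.radians(yaw)])
    w=(r.inv()*t).as_rotvec()/np.pi
    print('shift',d.round(3),'turn',w.round(4),'mm',np.round(np.linalg.norm(d)*250),'deg',np.round(np.linalg.norm(w)*180,1),'halves' if max(abs(d))>1 else '')
def st():
    o=get_obs(); print('t',round(o['time'],2),'p',o['tool_pos'].round(4),'rpy',np.degrees(o['ee_rot']).round(2),'F',o['wrist_force'].round(1),'T',o['wrist_torque'].round(2),'w',round(o['width'],4),'q',o['joint_positions'].round(2))
E
python3 -c "
from h import *
go(.37,-.2,.2,-97.5)"
```

```text
shift [-0.85  -1.005  0.021] turn [0.     0.0002 0.1801] mm 329.0 deg 32.4 halves
```

Request:
servo_tool(targets="1 -0.84 -1 0 0 0 0.18;1 -0.84 -1 0 0 0 0.18;1 -0.84 -1 0 0 0 0.18;1 -0.84 -1 0 0 0 0.18;1 -0.84 -1 0 0 0 0.18;1 -0.84 -1 0 0 0 0.18;1 -0.84 -1 0 0 0 0.18;1 -0.84 -1 0 0 0 0.18;1 -0.84 -1 0 0 0 0.18;1 -0.84 -1 0 0 0 0.18")

```text
time: 1.13
tool_pos: [0.3707, -0.2012, 0.2057]
ee_rot: [-3.141, -0.001, -1.696]
wrist_force: [-0.5, -0.2, -1.3]
width: 0.094
```

```bash
python3 -c "
from h import *
st();go(.498,.072,.15,-97.5)
snap('scene','s1');snap('top','t1')"
```

```text
t 1.13 p [ 0.3707 -0.2012  0.2057] rpy [-1.7997e+02 -4.0000e-02 -9.7180e+01] F [-0.5 -0.2 -1.3] T [ 0.02  0.02 -0.02] w 0.094 q [-0.63 -0.2   1.65 -0.    1.7   1.06]
shift [-1.148 -0.369  0.222] turn [-0.0002 -0.0002  0.0018] mm 307.0 deg 0.3 halves
```

View pics/s1.png

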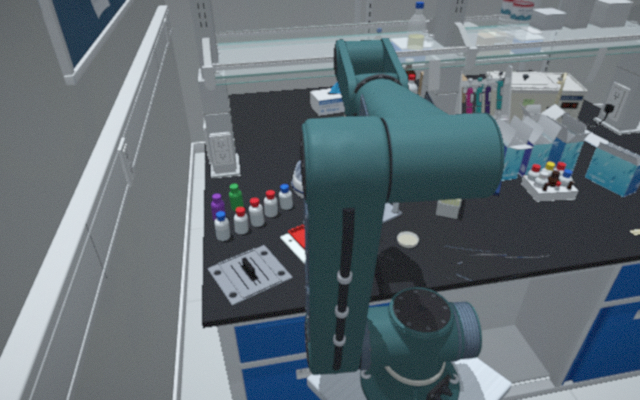

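Request:
servo_tool(targets="1 -0.99 -0.32 0.1 0 0 0.002;1 -0.99 -0.32 0.1 0 0 0.002;1 -0.99 -0.32 0.1 0 0 0.002;1 -0.99 -0.32 0.1 0 0 0.002;1 -0.99 -0.32 0.1 0 0 0.002;1 -0.99 -0.32 0.1 0 0 0.002;1 -0.99 -0.32 0.1 0 0 0.002;1 -0.99 -0.32 0.1 0 0 0.002")

```text
time: 1.9
tool_pos: [0.4821, 0.0324, 0.1794]
ee_rot: [3.14, -0.0, -1.706]
wrist_force: [-0.1, 0.0, 0.2]
width: 0.0939
```

```bash
python3 -c "
from h import *
st();go(.498,.072,.08,-97.5)
s=snap('scene','s2');s=snap('top','t2')
c,sd,a=rect(s,(178,185,264,265),.006,115); print(c,sd,a)"
```

```text
t 1.9 p [0.4821 0.0324 0.1794] rpy [ 1.7988e+02 -1.0000e-02 -9.7760e+01] F [-0.1  0.   0.2] T [-0.01 -0.01  0.02] w 0.0939 q [-0.05 -0.05  1.57 -0.    1.63  1.66]
shift [-0.166 -0.042  0.397] turn [ 0.0007 -0.0001 -0.0014] mm 108.0 deg 0.3 
[494.2227    33.922607] [np.float32(135.37294), np.float32(172.0378), np.float32(63.575233), np.float32(160.47522)] [np.float32(-7.349083), np.float32(-7.192604), np.float32(17.359367), np.float32(-10.792404)]
```

View pics/t2.png

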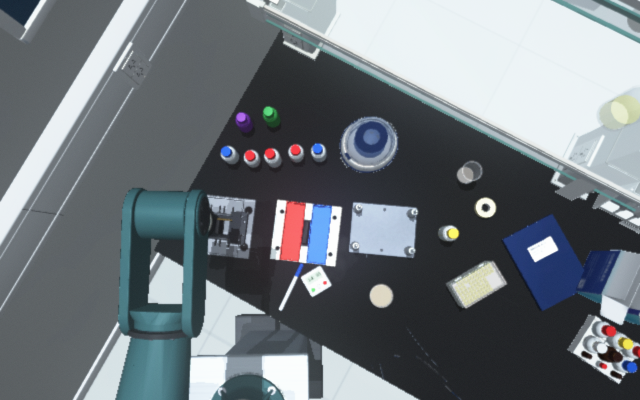

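View pics/s2.png

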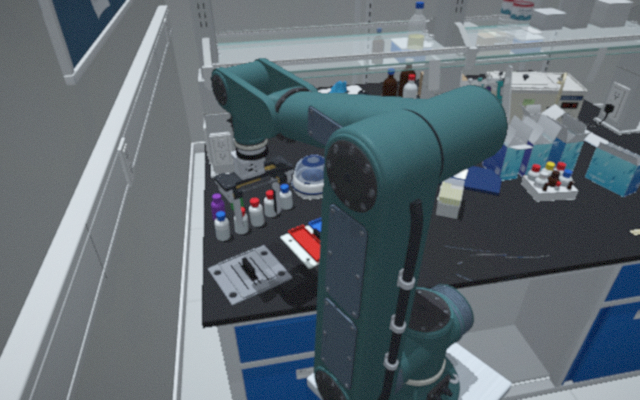

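Request:
servo_tool(targets="1 -0.166 -0.042 0.2 0 0 -0.001;1 -0.166 -0.042 0.397 0 0 -0.001;1 -0.166 -0.042 0.397 0 0 -0.001;1 -0.166 -0.042 0.397 0 0 -0.001;1 -0.166 -0.042 0.55 0 0 -0.001;1 -0.166 -0.042 0.65 0 0 -0.001;1 -0.166 -0.042 0.675 0 0 -0.001;1 -0.166 -0.042 0.675 0 0 -0.001;1 -0.166 -0.042 0.675 0 0 -0.001")

```text
time: 2.75
tool_pos: [0.4991, 0.0702, 0.0139]
ee_rot: [-3.139, 0.0, -1.707]
wrist_force: [1.1, 0.4, 0.7]
width: 0.094
```

```bash
python3 -c "
from h import *
st();go(.4982,.0723,.0105,-97.5)"
```

```text
t 2.75 p [0.4991 0.0702 0.0139] rpy [-179.82    0.    -97.78] F [1.1 0.4 0.7] T [ 0.04 -0.01 -0.01] w 0.094 q [ 0.03  0.1   1.75 -0.    1.29  1.73]
shift [-0.008  0.005  0.014] turn [-0.001   0.     -0.0016] mm 4.0 deg 0.3
```

Request:
servo_tool(targets="1 -0.008 0.004 0.012 0 0 0.001;1 -0.008 0.004 0.012 0 0 0.001;0.4 -0.008 0.004 0.012 0 0 0.001;0.4 -0.008 0.004 0.012 0 0 0.001;0 -0.008 0.004 0.012 0 0 0.001;0 -0.008 0.004 0.012 0 0 0.001;0 -0.008 0.004 0.012 0 0 0.001;0 -0.008 0.004 0.012 0 0 0.001;0 -0.008 0.004 0.012 0 0 0.001;0 -0.008 0.004 0.012 0 0 0.001;0 -0.008 0.004 0.012 0 0 0.001;0 -0.008 0.004 0.012 0 0 0.001")

```text
time: 3.75
tool_pos: [0.4968, 0.0737, 0.0087]
ee_rot: [3.141, -0.0, -1.708]
wrist_force: [-0.8, 1.1, -0.8]
width: 0.0305
```

```bash
python3 -c "
from h import *
st();st()
s=snap('top','t3');st()
a=s['image'][180:270,170:270,::-1];cv2.imwrite('pics/c3.png',cv2.resize(a,None,fx=6,fy=6))"
```

```text
t 3.75 p [0.4968 0.0737 0.0087] rpy [ 1.7999e+02 -1.0000e-02 -9.7850e+01] F [-0.8  1.1 -0.8] T [ 0.03  0.02 -0.02] w 0.0305 q [ 0.03  0.11  1.75 -0.    1.28  1.74]
t 3.75 p [0.4968 0.0737 0.0087] rpy [ 1.7999e+02 -1.0000e-02 -9.7850e+01] F [-0.8  1.1 -0.8] T [ 0.03  0.02 -0.02] w 0.0305 q [ 0.03  0.11  1.75 -0.    1.28  1.74]
t 3.8 p [0.4968 0.0737 0.0087] rpy [179.99  -0.   -97.85] F [-0.1  0.1  0. ] T [ 0.06  0.02 -0.01] w 0.0268 q [ 0.03  0.11  1.75 -0.    1.28  1.74]
```

View pics/c3.png

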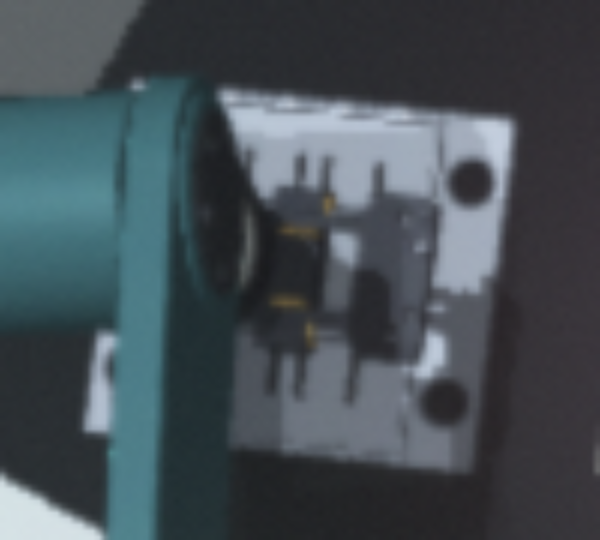

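Request:
servo_tool(targets="0 0 0 0 0 0 0;0 0 0 0 0 0 0;0 0 0 0 0 0 0;0 0 0 0 0 0 0;0 0 0 0 0 0 0;0 0 0 0 0 0 0")

```text
time: 4.3
tool_pos: [0.4968, 0.0735, 0.0087]
ee_rot: [-3.142, -0.0, -1.708]
wrist_force: [0.4, -1.3, 0.9]
width: 0.0142
```

```bash
python3 -c "
from h import *
st();s=snap('top','t4');st()"
```

```text
t 4.3 p [0.4968 0.0735 0.0087] rpy [-1.800e+02 -2.000e-02 -9.785e+01] F [ 0.4 -1.3  0.9] T [-0.16  0.11  0.05] w 0.0142 q [ 0.03  0.11  1.75 -0.    1.28  1.74]
t 4.35 p [0.4968 0.0735 0.0087] rpy [ 1.800e+02 -2.000e-02 -9.785e+01] F [-0.5 -1.2 -0.1] T [-0.15  0.05  0.01] w 0.0141 q [ 0.03  0.11  1.75 -0.    1.28  1.74]
```

Request:
servo_tool(targets="0 0 0 -0.05 0 0 0;0 0 0 -0.1 0 0 0;0 0 0 -0.2 0 0 0;0 0 0 -0.35 0 0 0;0 0 0 -0.5 0 0 0;0 0 0 -0.54 0 0 0;0 0 0 -0.54 0 0 0;0 0 0 -0.54 0 0 0")

```text
time: 5.02
tool_pos: [0.4965, 0.0738, 0.1427]
ee_rot: [3.141, 0.0, -1.708]
wrist_force: [-1.0, -0.1, -2.2]
width: 0.0137
```

```bash
python3 -c "
from h import *
st();s=snap('top','t5');go(.4747,-.369,.144,-96.5);go(.485,-.15,.144,-97)"
```

```text
t 5.02 p [0.4965 0.0738 0.1427] rpy [179.95   0.   -97.84] F [-1.  -0.1 -2.2] T [-0.02 -0.   -0.02] w 0.0137 q [0.03 0.   1.58 0.   1.56 1.74]
shift [ 1.766 -0.159 -0.011] turn [ 0.0013 -0.0002 -0.0074] mm 443.0 deg 1.4 halves
shift [ 0.892 -0.081 -0.011] turn [ 0.0013 -0.0002 -0.0047] mm 224.0 deg 0.9
```

View pics/t5.png

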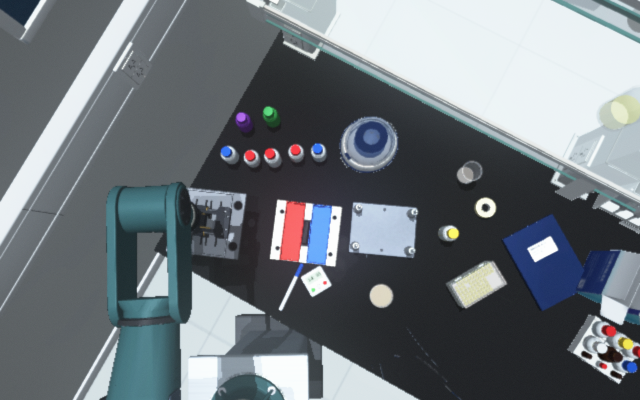

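```bash
cat >> h.py <<'E'
def hole(s,u,v,r=6,sgn=-1,k=8):
    """centroid of dark (sgn=-1) or bright blob near u,v"""
    u0,v0=int(u)-r,int(v)-r
    g=cv2.cvtColor(s['image'][v0:v0+2*r+1,u0:u0+2*r+1],cv2.COLOR_RGB2GRAY)
    g=cv2.resize(g,None,fx=k,fy=k,interpolation=cv2.INTER_CUBIC)
    if sgn<0:g=255-g
    _,m=cv2.threshold(g,0,255,cv2.THRESH_OTSU)
    n,l,stt,cc=cv2.connectedComponentsWithStats(m)
    i=l[g.shape[0]//2,g.shape[1]//2]
    if i==0:
        i=1+np.argmin([np.hypot(*(c-g.shape[0]/2)) for c in cc[1:]])
    return (cc[i]+.5)/k-.5+[u0,v0], stt[i][4]/k/k
E
python3 - <<'E'
from h import *
s=snap('top')
t=get_obs()['tool_pos']; a=np.radians(-7.84);M=np.array([[np.cos(a),-np.sin(a)],[np.sin(a),np.cos(a)]])
for x,u,v in((.05,239,208),(-.05,233,252)):
    w=t[:2]+M@[x,-.072]
    c,ar=hole(s,u,v); print(c,ar,ray(s,*c,.137).round(4),'exp',w.round(4))
E
```

```text
[237.7165212  205.60766833] 62.65625 [ 0.5367 -0.0035  0.137 ] exp [ 0.5347 -0.0044]
[232.76383656 247.88027   ] 43.546875 [0.4338 0.0091 0.137 ] exp [0.4357 0.0092]
```

Request:
servo_tool(targets="0 0.1 -0.009 0 0 0 -0.001;0 0.24 -0.02 0 0 0 -0.001;0 0.38 -0.034 0 0 0 -0.002;0 0.52 -0.046 0 0 0 -0.003;0 0.66 -0.06 0 0 0 -0.004;0 0.78 -0.07 0 0 0 -0.004;0 0.86 -0.078 0 0 0 -0.005;0 0.89 -0.08 0 0 0 -0.005;0 0.89 -0.08 0 0 0 -0.005")

```text
time: 5.87
tool_pos: [0.4849, -0.1503, 0.1411]
ee_rot: [3.137, 0.001, -1.695]
wrist_force: [0.8, 0.2, -2.0]
width: 0.0143
```

```bash
python3 -c "
from h import *
st();go(.4753,-.369,.144,-96.5)"
```

```text
t 5.87 p [ 0.4849 -0.1503  0.1411] rpy [ 1.7974e+02  7.0000e-02 -9.7120e+01] F [ 0.8  0.2 -2. ] T [ 0.13  0.03 -0.01] w 0.0143 q [-0.41  0.02  1.57 -0.    1.56  1.28]
shift [ 0.873 -0.07  -0.013] turn [ 0.0015  0.0004 -0.0034] mm 219.0 deg 0.7
```

Request:
servo_tool(targets="0 0.1 -0.008 0 0 0 -0.001;0 0.24 -0.02 0 0 0 -0.001;0 0.38 -0.03 0 0 0 -0.002;0 0.52 -0.042 0 0 0 -0.003;0 0.66 -0.053 0 0 0 -0.003;0 0.77 -0.062 0 0 0 -0.003;0 0.84 -0.067 0 0 0 -0.003;0 0.873 -0.07 0 0 0 -0.003;0 0.873 -0.07 0 0 0 -0.003;0 0.873 -0.07 0 0 0 -0.003")

```text
time: 6.7
tool_pos: [0.4776, -0.3664, 0.1428]
ee_rot: [3.14, 0.002, -1.681]
wrist_force: [-1.1, 0.9, -1.4]
width: 0.0139
```

```bash
python3 -c "
from h import *
st();go(.4753,-.369,.115,-96.5);s=snap('top','t6');s2=snap('scene','s6')
cv2.imwrite('pics/c6.png',np.hstack([cv2.resize(s['image'][180:280,310:430,::-1],(480,400)),cv2.resize(s2['image'][150:250,230:310,::-1],(320,400))]))"
```

```text
t 6.7 p [ 0.4776 -0.3664  0.1428] rpy [ 1.7994e+02  1.3000e-01 -9.6340e+01] F [-1.1  0.9 -1.4] T [ 0.12 -0.01 -0.02] w 0.0139 q [-0.75  0.22  1.34  0.    1.58  0.93]
shift [0.012 0.008 0.111] turn [0.0004 0.0007 0.0009] mm 28.0 deg 0.2
```

View pics/c6.png

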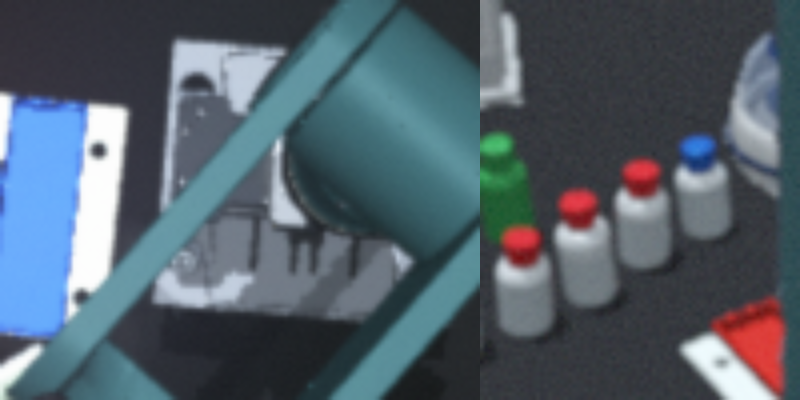

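View pics/s6.png

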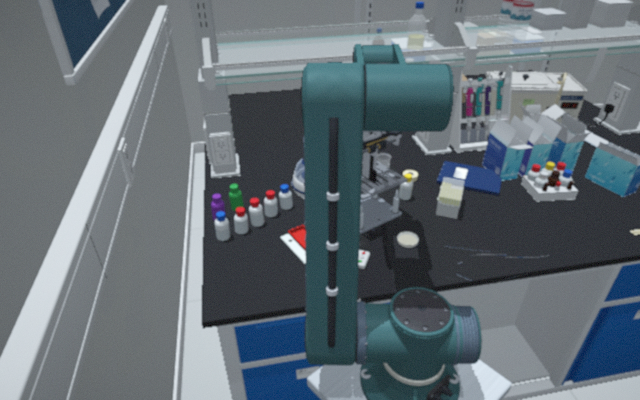

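Request:
servo_tool(targets="0 0.012 0.008 0.06 0 0 0.001;0 0.012 0.008 0.111 0 0 0.001;0 0.012 0.008 0.111 0 0 0.001;0 0.012 0.008 0.111 0 0 0.001")

```text
time: 7.13
tool_pos: [0.4744, -0.3693, 0.1145]
ee_rot: [3.139, 0.002, -1.685]
wrist_force: [-0.3, 0.9, -2.0]
width: 0.0138
```

```bash
python3 -c "
from h import *
st();go(.4753,-.369,.085,-96.5);s=snap('top','t7')
cv2.imwrite('pics/c7.png',cv2.resize(s['image'][180:280,330:430,::-1],(600,600),interpolation=cv2.INTER_CUBIC))"
```

```text
t 7.13 p [ 0.4744 -0.3693  0.1145] rpy [ 1.7985e+02  1.3000e-01 -9.6530e+01] F [-0.3  0.9 -2. ] T [ 0.05 -0.02  0.07] w 0.0138 q [-0.76  0.24  1.38  0.    1.53  0.93]
shift [-0.001 -0.004  0.118] turn [ 0.0008  0.0007 -0.0001] mm 29.0 deg 0.2
```

View pics/c7.png

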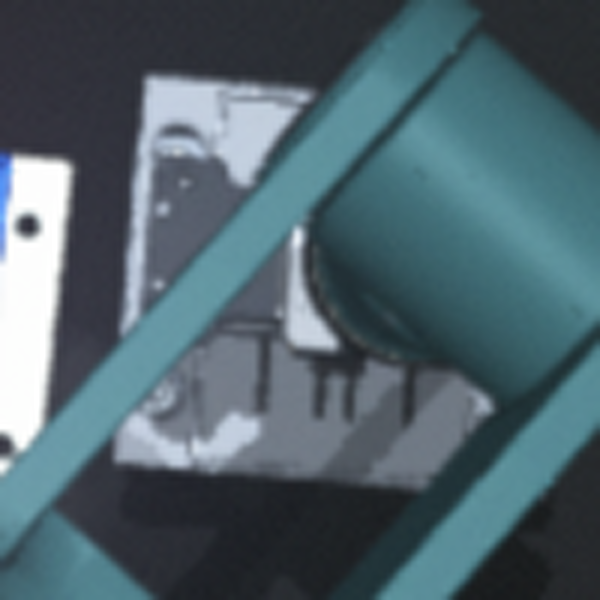

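Request:
servo_tool(targets="0 0.001 -0.002 0.03 0 0 0;0 0.001 -0.002 0.06 0 0 0;0 0.001 -0.002 0.09 0 0 0;0 0.001 -0.002 0.118 0 0 0;0 0.001 -0.002 0.118 0 0 0;0 0.001 -0.002 0.118 0 0 0")

```text
time: 7.68
tool_pos: [0.4749, -0.3709, 0.0854]
ee_rot: [3.14, 0.001, -1.686]
wrist_force: [-0.1, 0.9, -2.7]
width: 0.0136
```

```bash
python3 -c "
from h import *
st();go(.4753,-.369,.072,-96.5);s=snap('top','t8')
cv2.imwrite('pics/c8.png',cv2.resize(s['image'][180:280,330:430,::-1],(600,600),interpolation=cv2.INTER_CUBIC))"
```

```text
t 7.68 p [ 0.4749 -0.3709  0.0854] rpy [ 1.7991e+02  7.0000e-02 -9.6590e+01] F [-0.1  0.9 -2.7] T [-0.01 -0.02 -0.04] w 0.0136 q [-0.76  0.26  1.42  0.    1.47  0.93]
shift [-0.008 -0.001  0.054] turn [ 0.0005  0.0004 -0.0005] mm 14.0 deg 0.1
```

View pics/c8.png

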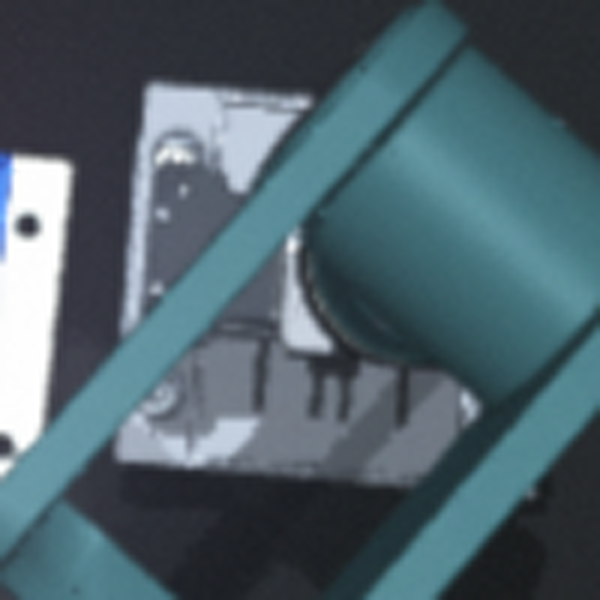

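Request:
servo_tool(targets="0 -0.003 0 0.02 0 0 0;0 -0.003 0 0.035 0 0 0;0 -0.003 0 0.05 0 0 0;0 -0.003 0 0.065 0 0 0;0 -0.003 0 0.075 0 0 0;0 -0.003 0 0.075 0 0 0")

```text
time: 8.23
tool_pos: [0.4751, -0.3702, 0.0667]
ee_rot: [3.14, 0.001, -1.686]
wrist_force: [-0.2, -0.3, -1.5]
width: 0.0138
```

```bash
python3 -c "
from h import *
st();s=snap('top');st();go(.4753,-.369,.05,-96.5)"
```

```text
t 8.23 p [ 0.4751 -0.3702  0.0667] rpy [ 1.7992e+02  5.0000e-02 -9.6590e+01] F [-0.2 -0.3 -1.5] T [ 0.08  0.05 -0.01] w 0.0138 q [-0.76  0.27  1.44 -0.    1.43  0.93]
t 8.28 p [ 0.4753 -0.3703  0.0672] rpy [ 1.7996e+02  3.0000e-02 -9.6590e+01] F [ 0.   0.2 -1.8] T [ 0.07  0.   -0.08] w 0.0137 q [-0.76  0.27  1.44 -0.    1.44  0.93]
shift [-0.005  0.     0.069] turn [ 0.0002  0.0002 -0.0005] mm 17.0 deg 0.1
```

Request:
servo_tool(targets="0 0 0 0.02 0 0 0;0 0 0 0.04 0 0 0;0 0 0 0.06 0 0 0;0 0 0 0.08 0 0 0;0 0 0 0.1 0 0 0;0 0 0 0.12 0 0 0;0 0 0 0.14 0 0 0;0 0 0 0.16 0 0 0;0 0 0 0.16 0 0 0")

```text
time: 9.03
tool_pos: [0.4748, -0.3699, 0.0261]
ee_rot: [3.14, 0.001, -1.686]
wrist_force: [0.2, 0.0, -2.5]
width: 0.0141
```

```bash
python3 -c "
from h import *
st()"
```

```text
t 9.03 p [ 0.4748 -0.3699  0.0261] rpy [ 1.7988e+02  8.0000e-02 -9.6590e+01] F [ 0.2  0.  -2.5] T [ 0.07  0.09 -0.02] w 0.0141 q [-0.76  0.3   1.48 -0.    1.36  0.93]
```

Request:
servo_tool(targets="0 0 0 0.01 0 0 0;0 0 0 0.018 0 0 0;0 0 0 0.022 0 0 0;0 0 0 0.022 0 0 0;0.3 0 0 0.022 0 0 0;0.3 0 0 0.022 0 0 0;0.35 0 0 0.022 0 0 0;0.35 0 0 0.022 0 0 0;0.35 0 0 0.022 0 0 0;0.35 0 0 0.022 0 0 0")

```text
time: 9.87
tool_pos: [0.4756, -0.3707, 0.0225]
ee_rot: [-3.141, -0.0, -1.686]
wrist_force: [0.5, -1.0, 0.2]
width: 0.0329
```

```bash
python3 -c "
from h import *
st()"
```

```text
t 9.87 p [ 0.4756 -0.3707  0.0225] rpy [-1.7998e+02 -2.0000e-02 -9.6590e+01] F [ 0.5 -1.   0.2] T [ 0.05 -0.    0.03] w 0.0329 q [-0.76  0.3   1.49 -0.    1.35  0.93]
```

Request:
servo_tool(targets="0.35 0 0 -0.1 0 0 0;0.6 0 0 -0.25 0 0 0;1 0 0 -0.4 0 0 0;1 0 0 -0.56 0 0 0;1 0 0 -0.65 0 0 0;1 -0.16 0 -0.65 0 0 0;1 -0.32 0 -0.65 0 0 0;1 -0.48 0 -0.65 0 0 0;1 -0.64 0 -0.65 0 0 0;1 -0.8 0 -0.65 0 0 0;1 -0.8 0 -0.65 0 0 0;1 -0.8 0 -0.65 0 0 0")

```text
time: 10.87
tool_pos: [0.4987, -0.17, 0.1852]
ee_rot: [-3.141, -0.001, -1.682]
wrist_force: [0.1, -0.7, 0.4]
width: 0.0939
```

```bash
python3 -c "
from h import *
st();s=snap('top','t9');snap('scene','s9')
"
```

```text
t 10.87 p [ 0.4987 -0.17    0.1852] rpy [-1.7995e+02 -4.0000e-02 -9.6360e+01] F [ 0.1 -0.7  0.4] T [0.04 0.04 0.  ] w 0.0939 q [-0.44  0.04  1.46 -0.    1.64  1.25]
```

View pics/t9.png

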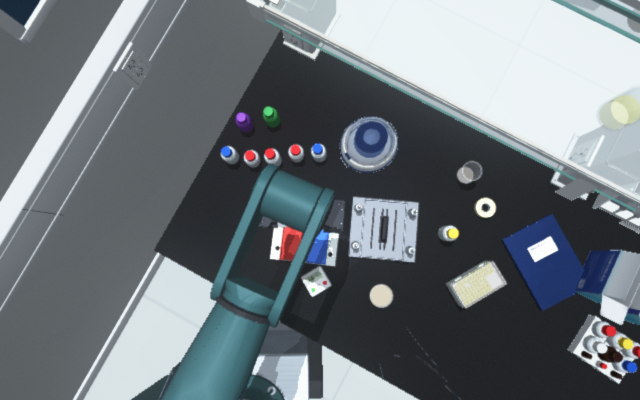

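View pics/s9.png

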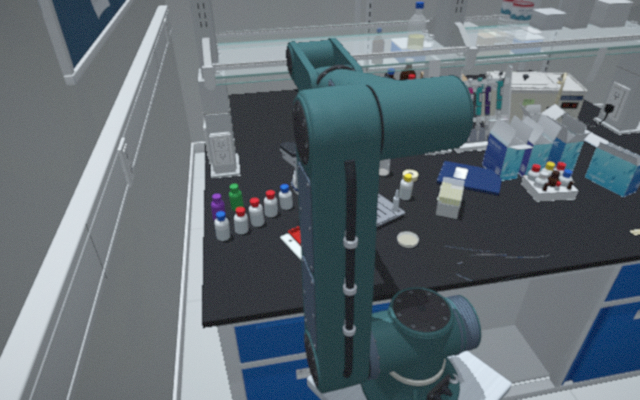

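Request:
servo_tool(targets="1 -0.16 0 -0.05 0 0 0;1 -0.33 0 -0.05 0 0 0;1 -0.5 0 -0.05 0 0 0;1 -0.66 0 -0.05 0 0 0;1 -0.83 0 -0.05 0 0 0;1 -0.99 0 -0.05 0 0 0;1 -0.99 0 -0.05 0 0 0")

```text
time: 11.55
tool_pos: [0.5274, 0.079, 0.1969]
ee_rot: [3.141, 0.003, -1.68]
wrist_force: [-0.7, -1.0, -0.0]
width: 0.0937
```

Run:
```python
from h import *
st();s=snap('top','t10');s2=snap('scene','s10')
for t in(110,130):
  c,sd,a=rect(s,(346,192,424,266),.018,t);print('drip',c.round(1),np.round(sd,1),np.round(a,2))
for z,pts in((.006,[(281,211),(333,216)]),):pass
im=s['image']
cv2.imwrite('pics/c10.png',np.hstack([cv2.resize(im[190:275,262:347,::-1],(400,400),interpolation=cv2.INTER_CUBIC),cv2.resize(s2['image'][205:275,270:340,::-1],(400,400),interpolation=cv2.INTER_CUBIC)]))
```

```text
t 11.55 p [0.5274 0.079  0.1969] rpy [179.97   0.2  -96.26] F [-0.7 -1.  -0. ] T [ 0.01 -0.   -0.11] w 0.0937 q [0.04 0.05 1.43 0.   1.66 1.72]
drip [ 477.2 -369.8] [177.9 161.8 178.3 160.5] [-6.5  -6.65 -6.62 -6.23]
drip [ 477.2 -369.7] [176.7 160.5 177.1 158.9] [-6.49 -6.64 -6.62 -6.12]
```

View pics/c10.png

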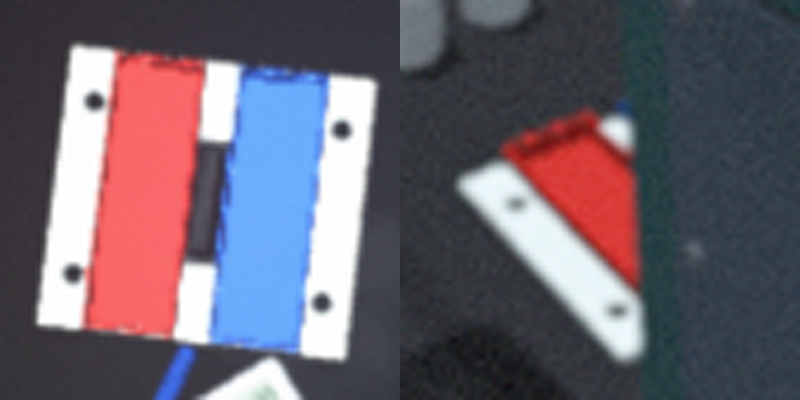

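Run:
```python
from h import *
s=snap('top')
k=400/85
H=[]
for x,y in((94,101),(342,130),(73,273),(322,303)):
    c,ar=hole(s,262+x/k-.5,190+y/k-.5,5); p=ray(s,*c,.004); H.append(p[:2]); print(c.round(2),round(ar,1),p.round(4))
H=np.array(H); print(H.mean(0), [np.degrees(np.arctan2(*(d[::-1]))) for d in (H[0]-H[2],H[1]-H[3])],[np.degrees(np.arctan2(-d[0],d[1])) for d in(H[0]-H[1],H[2]-H[3])], np.linalg.norm(H[0]-H[2]),np.linalg.norm(H[0]-H[1]))
c,sd,a=rect(s,(268,195,346,262),.006,130);print('deck',c.round(1),np.round(sd,1),np.round(a,2))
# same for drip posts/holes now
go(.4665,-.163,.12,-97.9)
```

```text
[283.84 211.01] 32.8 [ 0.533  -0.1032  0.004 ]
[334.13 217.17] 15.3 [ 0.5127 -0.2398  0.004 ]
[279.71 247.63] 41.5 [ 0.4338 -0.0905  0.004 ]
[329.87 253.9 ] 15.8 [ 0.4137 -0.2257  0.004 ]
[ 0.47329518 -0.1647764 ] [np.float64(-7.312747864864021), np.float64(-8.115858250536132)] [np.float64(-8.459972203469267), np.float64(-8.447024484202434)] 0.10000284204206991 0.13810925604260546
deck [ 474.4 -161.8] [179.2 163.4 179.6 156. ] [-7.97 -7.8  -8.05 -5.44]
shift [0.964 0.132 0.309] turn [ 0.0001 -0.0004  0.007 ] mm 255.0 deg 1.3
```

```bash
sed -i 's/g=cv2.cvtColor(s\[.image.\]\[v0:v0+2\*r+1,u0:u0+2\*r+1\],cv2.COLOR_RGB2GRAY)/g=np.ascontiguousarray(s["image"][v0:v0+2*r+1,u0:u0+2*r+1].max(axis=2))/' h.py
cat >> h.py <<'E'
def four(s,pts,z,r=4,sgn=-1):
    """pts order: (+x,+y),(+x,-y),(-x,+y),(-x,-y)"""
    H=[];A=[]
    for u,v in pts:
        c,ar=hole(s,u,v,r,sgn); H.append(ray(s,*c,z)[:2]);A.append(round(ar,1))
    H=np.array(H); an=lambda d:round(float(np.degrees(np.arctan2(d[1],d[0]))),2)
    yaw=[an(H[0]-H[2]),an(H[1]-H[3]),an(H[0]-H[1])-90,an(H[2]-H[3])-90]
    print('c',H.mean(0).round(4),'yaw',np.round(yaw,2),'d',[round(np.linalg.norm(H[i]-H[j]),4) for i,j in((0,2),(1,3),(0,1),(2,3))],A)
    return H
E
python3 - <<'E'
from h import *
s=snap('top')
k=400/85
P=[(262+x/k-.5,190+y/k-.5) for x,y in((94,101),(342,130),(73,273),(322,303))]
for r in(3,4,5): four(s,P,.004,r)
E
```

```text
c [ 0.4733 -0.1615] yaw [-8.01 -8.12 -8.07 -8.04] d [np.float64(0.1), np.float64(0.0999), np.float64(0.1439), np.float64(0.1437)] [np.float64(12.8), np.float64(12.8), np.float64(13.2), np.float64(12.5)]
c [ 0.4733 -0.1615] yaw [-8.   -8.08 -8.09 -8.06] d [np.float64(0.1), np.float64(0.0999), np.float64(0.1439), np.float64(0.1438)] [np.float64(13.5), np.float64(13.2), np.float64(13.7), np.float64(13.4)]
c [ 0.4733 -0.1615] yaw [-7.99 -8.11 -8.08 -8.05] d [np.float64(0.1), np.float64(0.0999), np.float64(0.1439), np.float64(0.1437)] [np.float64(13.9), np.float64(13.5), np.float64(14.0), np.float64(13.7)]
```

Run:
```python
from h import *
s=snap('top')
# drip initial
s0=dict(s); s0['image']=cv2.imread('pics/top0.png')[:,:,::-1]
P=[(175+x/4.6-.5,190+y/6-.5) for x,y in((98,88),(337,122),(75,307),(317,342))]
four(s0,P,.004,5)
# posts bright: templates of shoulder + predicted
c=np.array([.476,-.369]);a=np.radians(-6.5);M=np.array([[np.cos(a),-np.sin(a)],[np.sin(a),np.cos(a)]])
im=s['image'][:,:,::-1]
P=[proj(s,[*(c+M@[x,y]),.064]) for x,y in((.05,.072),(.05,-.072),(-.05,.072),(-.05,-.072))]
T=[]
for z in(.064,): print(np.round(P,1))
T=[cv2.resize(im[int(v)-10:int(v)+11,int(u)-10:int(u)+11],(390,290),interpolation=cv2.INTER_NEAREST) for u,v in P]
cv2.imwrite('pics/c11.png',np.vstack([np.hstack(T[:2]),np.hstack(T[2:])]))
print([(int(u)-10,int(v)-10) for u,v in P])
```

```text
c [0.4983 0.0729] yaw [-7.57 -7.48 -7.63 -7.59] d [np.float64(0.1002), np.float64(0.1001), np.float64(0.1442), np.float64(0.1443)] [np.float64(48.0), np.float64(46.9), np.float64(48.3), np.float64(50.5)]
[[358.5 206.6]
 [414.1 211.4]
 [355.3 245.2]
 [411.4 250.2]]
[(348, 196), (404, 201), (345, 235), (401, 240)]
```

View pics/c11.png

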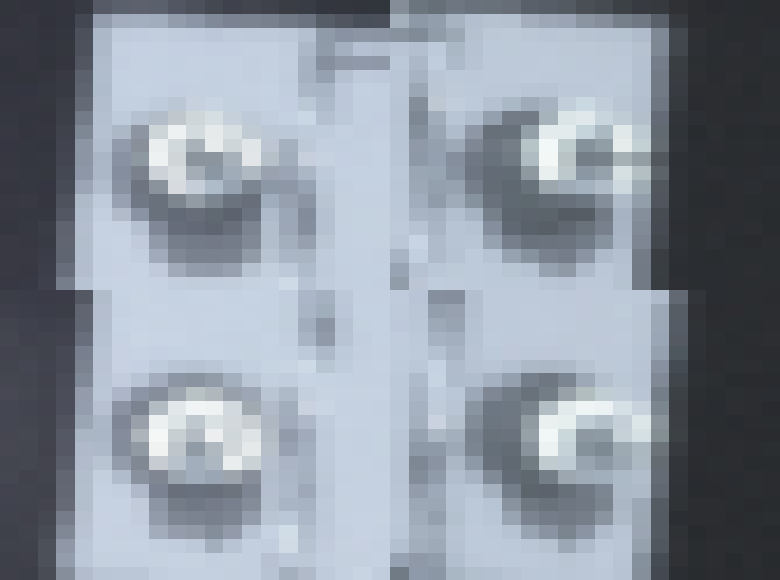

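```bash
python3 -c "
from h import *
go(.4713,-.1615,.12,-98.06)"
```

```text
shift [0.953 0.112 0.309] turn [ 0.0001 -0.0003  0.0072] mm 252.0 deg 1.3
```

Request:
servo_tool(targets="1 0.16 0.02 0 0 0 0.002;1 0.32 0.04 0 0 0 0.003;1 0.48 0.06 0 0 0 0.004;1 0.64 0.08 0.05 0 0 0.005;1 0.8 0.1 0.15 0 0 0.007;1 0.953 0.112 0.25 0 0 0.007;1 0.953 0.112 0.31 0 0 0.007;1 0.953 0.112 0.31 0 0 0.007;1 0.953 0.112 0.31 0 0 0.007")

```text
time: 12.55
tool_pos: [0.4702, -0.1607, 0.1188]
ee_rot: [3.139, 0.001, -1.712]
wrist_force: [0.9, 0.4, 0.8]
width: 0.094
```

```bash
python3 -c "
from h import *
st();go(.4713,-.1615,.0235,-98.06)"
```

```text
t 12.55 p [ 0.4702 -0.1607  0.1188] rpy [ 1.7985e+02  7.0000e-02 -9.8090e+01] F [0.9 0.4 0.8] T [ 0.06 -0.   -0.01] w 0.094 q [-0.44  0.01  1.63  0.    1.51  1.27]
shift [ 0.003 -0.006  0.381] turn [ 0.0008  0.0004 -0.0002] mm 95.0 deg 0.2
```

Request:
servo_tool(targets="0.5 0.003 -0.006 0.1 0 0 0;0.5 0.003 -0.006 0.2 0 0 0;0.5 0.003 -0.006 0.3 0 0 0;0.5 0.003 -0.006 0.36 0 0 0;0.5 0.003 -0.006 0.381 0 0 0;0.5 0.003 -0.006 0.381 0 0 0;0.5 0.003 -0.006 0.381 0 0 0;0.5 0.003 -0.006 0.381 0 0 0")

```text
time: 13.22
tool_pos: [0.4748, -0.1609, 0.0268]
ee_rot: [-3.138, -0.001, -1.707]
wrist_force: [-0.0, 0.5, 0.4]
width: 0.0474
```

```bash
python3 -c "
from h import *
st()
s=snap('scene','s12');s=snap('top','t12');st()
cv2.imwrite('pics/c12.png',cv2.resize(s['image'][190:275,262:347,::-1],(600,600),interpolation=cv2.INTER_CUBIC))"
```

```text
t 13.22 p [ 0.4748 -0.1609  0.0268] rpy [-1.7977e+02 -7.0000e-02 -9.7820e+01] F [-0.   0.5  0.4] T [ 0.01  0.03 -0.  ] w 0.0474 q [-0.44  0.08  1.74  0.    1.31  1.27]
t 13.32 p [ 0.4744 -0.1609  0.0264] rpy [-1.798e+02 -6.000e-02 -9.784e+01] F [-0.2  0.4  0.9] T [ 0.    0.04 -0.06] w 0.0473 q [-0.44  0.08  1.74 -0.    1.31  1.27]
```

View pics/c12.png

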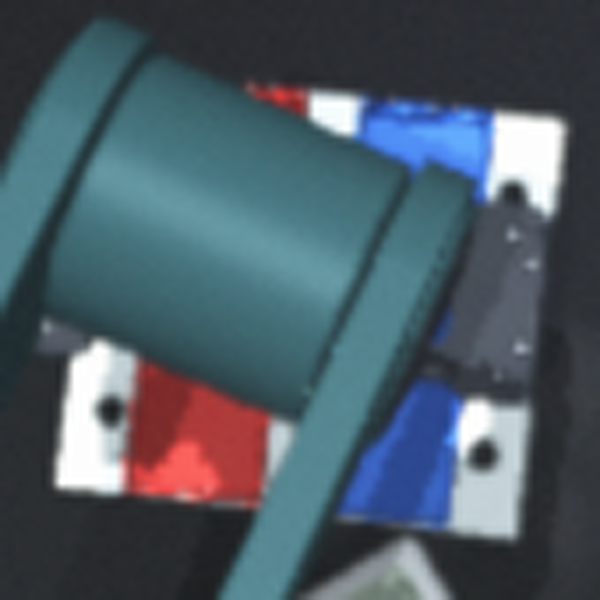

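Request:
servo_tool(targets="0.5 0.002 -0.004 0.012 0 0 0.001;0.5 0.002 -0.006 0.012 0 0 0.001;0 0.002 -0.006 0.012 0 0 0.001;0 0.002 -0.006 0.012 0 0 0.001;0 0.002 -0.006 0.012 0 0 0.001;0 0.002 -0.006 0.012 0 0 0.001;0 0.002 -0.006 0.012 0 0 0.001;0 0.002 -0.006 0.012 0 0 0.001;0 0.002 -0.006 0.012 0 0 0.001;0 0.002 -0.006 0.012 0 0 0.001;0 0.002 -0.006 0.012 0 0 0.001;0 0.002 -0.006 0.012 0 0 0.001")

```text
time: 14.32
tool_pos: [0.4745, -0.1614, 0.0215]
ee_rot: [-3.142, -0.001, -1.711]
wrist_force: [-1.1, -2.0, -1.1]
width: 0.0139
```

```bash
python3 -c "
from h import *
st()"
```

```text
t 14.32 p [ 0.4745 -0.1614  0.0215] rpy [-1.800e+02 -3.000e-02 -9.803e+01] F [-1.1 -2.  -1.1] T [-0.22  0.04  0.04] w 0.0139 q [-0.44  0.09  1.74 -0.    1.31  1.27]
```

Request:
servo_tool(targets="0 0 0 -0.03 0 0 0;0 0 0 -0.06 0 0 0;0 0 0 -0.14 0 0 0;0 0 0 -0.28 0 0 0;0 0 0 -0.42 0 0 0;0 0 0 -0.52 0 0 0;0 0 0 -0.54 0 0 0;0 0 0 -0.54 0 0 0;0 0 0 -0.54 0 0 0")

```text
time: 15.07
tool_pos: [0.4738, -0.1606, 0.1552]
ee_rot: [3.14, 0.001, -1.711]
wrist_force: [0.1, -0.1, -3.6]
width: 0.0137
```

```bash
python3 -c "
from h import *
st();snap('scene','s13');s=snap('top','t13');st();go(.478,-.369,.156,-96.5)
cv2.imwrite('pics/c13.png',cv2.resize(s['image'][180:275,252:347,::-1],(600,600),interpolation=cv2.INTER_CUBIC))"
```

```text
t 15.07 p [ 0.4738 -0.1606  0.1552] rpy [ 1.7989e+02  4.0000e-02 -9.8020e+01] F [ 0.1 -0.1 -3.6] T [ 0.04  0.1  -0.04] w 0.0137 q [-0.44 -0.01  1.57  0.    1.58  1.27]
t 15.17 p [ 0.473  -0.1603  0.1535] rpy [ 1.797e+02  9.000e-02 -9.803e+01] F [-0.7  0.2 -3.6] T [0.04 0.04 0.04] w 0.0139 q [-0.44 -0.01  1.57  0.    1.58  1.27]
shift [ 0.824 -0.136 -0.012] turn [ 0.0016  0.0005 -0.0085] mm 209.0 deg 1.6
```

View pics/c13.png

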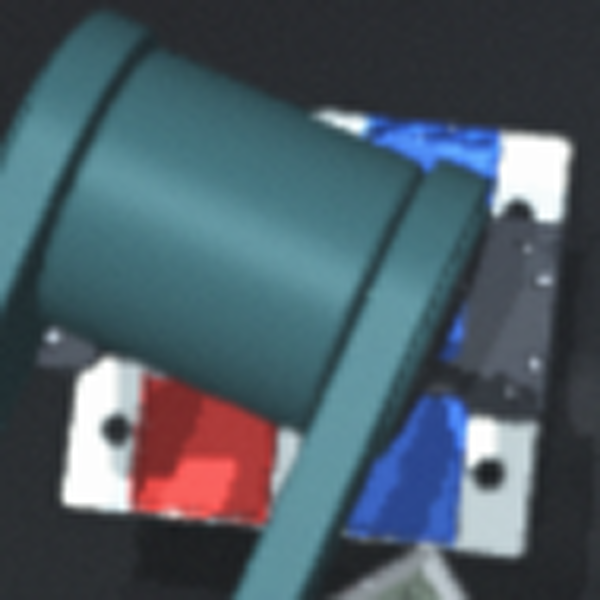

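Run:
```python
from h import *
s=snap('top'); k=600/95
H=[]
for x,y in((117,430),(488,474)):
    c,ar=hole(s,252+x/k-.5,180+y/k-.5,4); p=ray(s,*c,.138);H.append(p[:2]);print(c,ar,p)
H=np.array(H); d=H[0]-H[1]; yaw=np.arctan2(d[1],d[0])-np.pi/2; print(np.linalg.norm(d),np.degrees(yaw), H.mean(0)+.05*np.array([np.cos(yaw),np.sin(yaw)])); st()
```

```text
[271.5870208  247.79965334] 38.3125 [ 0.43165907 -0.08555104  0.138     ]
[328.89910575 254.76244168] 20.09375 [ 0.41159899 -0.22388473  0.138     ]
0.13978060018413083 -8.251076484486681 [ 0.47111146 -0.16189345]
t 15.22 p [ 0.473  -0.1604  0.1535] rpy [ 1.797e+02  9.000e-02 -9.803e+01] F [-0.2 -0.1 -3.1] T [0.06 0.03 0.  ] w 0.0138 q [-0.44 -0.01  1.57  0.    1.58  1.27]
```

Request:
servo_tool(targets="0 0.1 -0.016 0 0 0 -0.002;0 0.22 -0.034 0 0 0 -0.004;0 0.36 -0.06 0 0 0 -0.006;0 0.5 -0.08 0 0 0 -0.008;0 0.64 -0.105 0 0 0 -0.008;0 0.75 -0.122 0 0 0 -0.008;0 0.81 -0.132 0 0 0 -0.008;0 0.824 -0.136 0 0 0 -0.008;0 0.824 -0.136 0 0 0 -0.008;0 0.824 -0.136 0 0 0 -0.008")

```text
time: 16.05
tool_pos: [0.4794, -0.3682, 0.1557]
ee_rot: [3.14, 0.002, -1.685]
wrist_force: [0.8, 0.6, -3.3]
width: 0.0138
```

```bash
python3 -c "
from h import *
st();go(.478,-.369,.125,-96.5)"
```

```text
t 16.05 p [ 0.4794 -0.3682  0.1557] rpy [ 1.7992e+02  1.3000e-01 -9.6530e+01] F [ 0.8  0.6 -3.3] T [ 0.07 -0.01  0.  ] w 0.0138 q [-0.75  0.22  1.31  0.    1.61  0.94]
shift [0.004 0.005 0.123] turn [ 0.0004  0.0007 -0.0002] mm 31.0 deg 0.2
```

Request:
servo_tool(targets="0 0.004 0.005 0.04 0 0 0;0 0.004 0.005 0.09 0 0 0;0 0.004 0.005 0.123 0 0 0;0 0.004 0.005 0.123 0 0 0;0 0.004 0.005 0.123 0 0 0;0 0.004 0.005 0.123 0 0 0")

```text
time: 16.55
tool_pos: [0.4782, -0.3704, 0.1257]
ee_rot: [-3.142, -0.0, -1.685]
wrist_force: [0.4, 0.2, -3.1]
width: 0.0139
```

```bash
python3 -c "
from h import *
st();s=snap('top','t14');st();go(.478,-.369,.115,-96.5);snap('scene','s14')
cv2.imwrite('pics/c14.png',cv2.resize(s['image'][180:280,330:430,::-1],(600,600),interpolation=cv2.INTER_CUBIC))"
```

```text
t 16.55 p [ 0.4782 -0.3704  0.1257] rpy [-180.     -0.    -96.56] F [ 0.4  0.2 -3.1] T [ 0.   -0.02 -0.  ] w 0.0139 q [-0.75  0.24  1.36  0.    1.55  0.93]
t 16.6 p [ 0.4783 -0.3707  0.1262] rpy [-1.7996e+02 -3.0000e-02 -9.6580e+01] F [-0.6  0.6 -3. ] T [ 0.03  0.05 -0.01] w 0.0138 q [-0.75  0.24  1.36 -0.    1.55  0.93]
shift [-0.007  0.002  0.045] turn [-0.0002 -0.0002 -0.0004] mm 11.0 deg 0.1
```

View pics/c14.png

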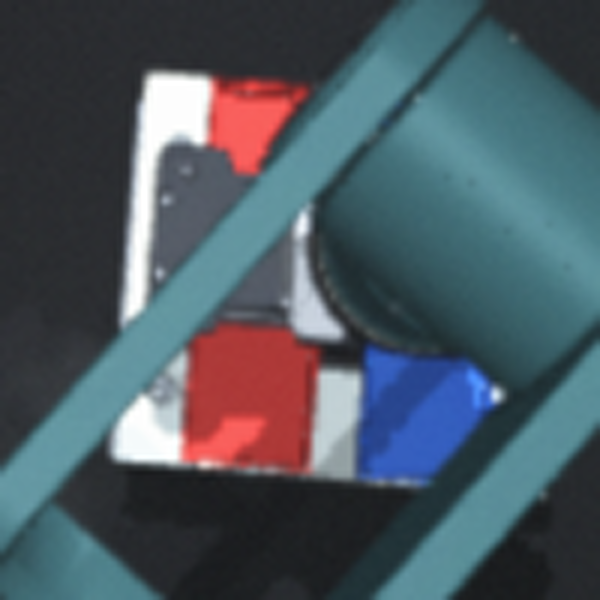

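View pics/s14.png

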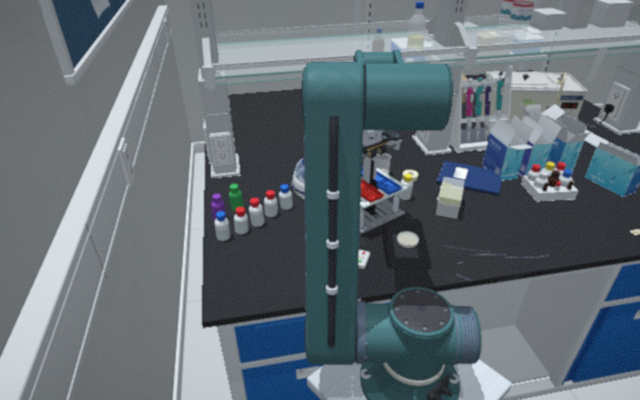

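Request:
servo_tool(targets="0 -0.004 0.001 0.02 0 0 0;0 -0.004 0.001 0.04 0 0 0;0 -0.004 0.001 0.06 0 0 0;0 -0.004 0.001 0.075 0 0 0;0 -0.004 0.001 0.075 0 0 0")

```text
time: 17.07
tool_pos: [0.4772, -0.3691, 0.1053]
ee_rot: [3.139, 0.002, -1.686]
wrist_force: [0.7, 0.1, -3.3]
width: 0.0137
```

```bash
python3 -c "
from h import *
st();s=snap('top','t15');st();s2=snap('scene','s15')
cv2.imwrite('pics/c15.png',np.hstack([cv2.resize(s['image'][190:270,340:420,::-1],(400,400),interpolation=cv2.INTER_CUBIC),cv2.resize(s2['image'][160:240,340:420,::-1],(400,400),interpolation=cv2.INTER_CUBIC)]))"
```

```text
t 17.07 p [ 0.4772 -0.3691  0.1053] rpy [ 1.7987e+02  9.0000e-02 -9.6590e+01] F [ 0.7  0.1 -3.3] T [ 0.01  0.02 -0.01] w 0.0137 q [-0.75  0.25  1.39 -0.    1.51  0.93]
t 17.12 p [ 0.4774 -0.3693  0.1059] rpy [ 1.7991e+02  7.0000e-02 -9.6590e+01] F [ 0.3 -0.3 -3.1] T [ 0.07  0.   -0.01] w 0.0137 q [-0.75  0.25  1.39 -0.    1.51  0.93]
```

View pics/c15.png

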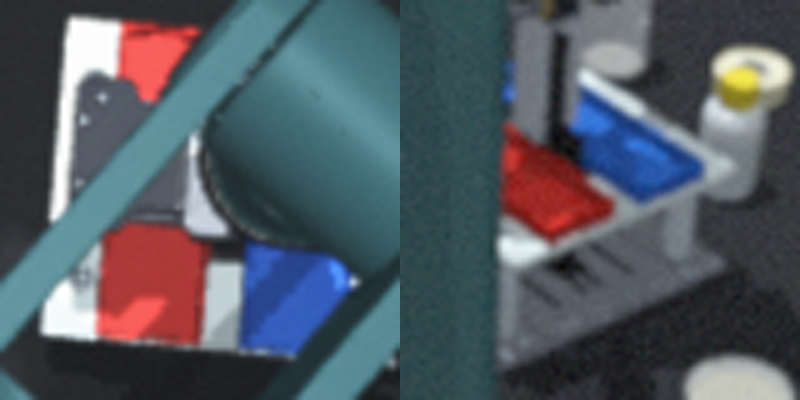

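Request:
servo_tool(targets="0 0 0 0.01 0 0 0;0 0 0 0.02 0 0 0;0 0 0 0.03 0 0 0;0 0 0 0.04 0 0 0;0 0 0 0.05 0 0 0;0 0 0 0.05 0 0 0")

```text
time: 17.67
tool_pos: [0.4776, -0.3694, 0.0936]
ee_rot: [3.141, 0.001, -1.686]
wrist_force: [0.0, -0.8, -4.3]
width: 0.0135
```

```bash
python3 -c "
from h import *
st()"
```

```text
t 17.67 p [ 0.4776 -0.3694  0.0936] rpy [ 1.7994e+02  4.0000e-02 -9.6590e+01] F [ 0.  -0.8 -4.3] T [0.04 0.05 0.03] w 0.0135 q [-0.75  0.25  1.4  -0.    1.49  0.93]
```

Free fit so far. On down to the shoulders.

Request:
servo_tool(targets="0 0 0 0.01 0 0 0;0 0 0 0.02 0 0 0;0 0 0 0.028 0 0 0;0 0 0 0.033 0 0 0;0 0 0 0.033 0 0 0;0 0 0 0.033 0 0 0")

```text
time: 18.17
tool_pos: [0.4779, -0.3697, 0.0861]
ee_rot: [3.141, 0.0, -1.686]
wrist_force: [-0.2, -0.2, -3.4]
width: 0.0139
```

```bash
python3 -c "
from h import *
st();s=snap('top','t16');st();s2=snap('scene','s16')
cv2.imwrite('pics/c16.png',np.hstack([cv2.resize(s['image'][190:270,340:420,::-1],(400,400),interpolation=cv2.INTER_CUBIC),cv2.resize(s2['image'][160:240,340:420,::-1],(400,400),interpolation=cv2.INTER_CUBIC)]))"
```

```text
t 18.17 p [ 0.4779 -0.3697  0.0861] rpy [179.99   0.   -96.59] F [-0.2 -0.2 -3.4] T [ 0.03  0.03 -0.04] w 0.0139 q [-0.75  0.26  1.41 -0.    1.47  0.93]
t 18.22 p [ 0.478  -0.3697  0.0863] rpy [-1.7999e+02 -1.0000e-02 -9.6590e+01] F [ 0.3 -0.1 -3.4] T [ 0.04 -0.02 -0.  ] w 0.0138 q [-0.75  0.26  1.41 -0.    1.47  0.93]
```

View pics/c16.png

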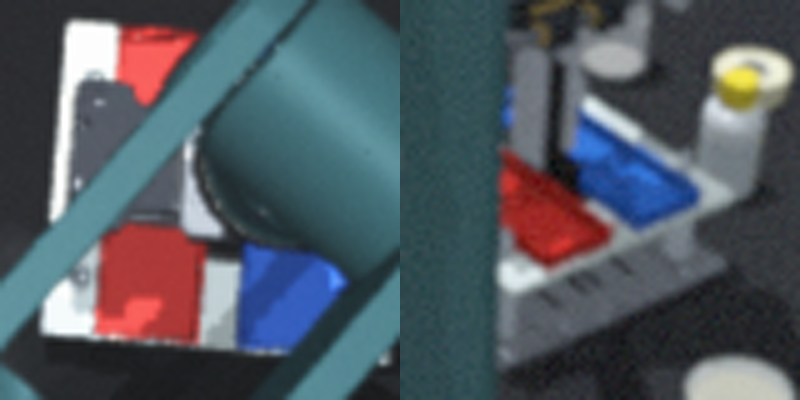

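Request:
servo_tool(targets="0 0 0 0.004 0 0 0;0 0 0 0.008 0 0 0;0 0 0 0.01 0 0 0;0 0 0 0.01 0 0 0")

```text
time: 18.6
tool_pos: [0.4782, -0.3699, 0.0855]
ee_rot: [-3.14, -0.001, -1.686]
wrist_force: [-1.8, 2.1, 4.9]
width: 0.0137
```

```bash
python3 -c "
from h import *
st()"
```

```text
t 18.6 p [ 0.4782 -0.3699  0.0855] rpy [-1.7992e+02 -6.0000e-02 -9.6590e+01] F [-1.8  2.1  4.9] T [0.43 0.43 0.01] w 0.0137 q [-0.75  0.26  1.41 -0.    1.47  0.93]
```

Request:
servo_tool(targets="0.35 0 0 0 0 0 0;0.35 0 0 0 0 0 0;0.35 0 0 0 0 0 0;0.35 0 0 0 0 0 0;0.35 0 0 -0.02 0 0 0;0.4 0 0 -0.1 0 0 0;0.5 0 0 -0.25 0 0 0;0.65 0 0 -0.4 0 0 0;0.65 0 0 -0.4 0 0 0")

```text
time: 19.35
tool_pos: [0.4809, -0.3723, 0.1936]
ee_rot: [-3.129, -0.009, -1.686]
wrist_force: [-0.7, -0.7, 1.6]
width: 0.0545
```

```bash
python3 -c "
from h import *
st();go(.68,-.2,.2,0)
"
```

```text
t 19.35 p [ 0.4809 -0.3723  0.1936] rpy [-179.26   -0.54  -96.59] F [-0.7 -0.7  1.6] T [-0.02  0.    0.01] w 0.0545 q [-0.75  0.21  1.26  0.    1.66  0.93]
shift [-0.776 -0.712 -0.024] turn [-0.0006 -0.0057 -0.5366] mm 263.0 deg 96.6
```

Request:
servo_tool(targets="0.7 -0.15 -0.1 -0.03 0 0 -0.04;0.7 -0.3 -0.2 -0.06 0 0 -0.08;0.7 -0.45 -0.3 -0.06 0 0 -0.12;0.7 -0.6 -0.38 -0.06 0 0 -0.16;0.7 -0.75 -0.45 -0.06 0 0 -0.2;0.7 -0.9 -0.5 -0.06 0 0 -0.24;0.7 -0.99 -0.5 -0.06 0 0 -0.28;0.7 -0.99 -0.5 -0.06 0 0 -0.32;0.7 -0.99 -0.5 -0.06 0 0 -0.36;0.7 -0.99 -0.5 -0.06 0 0 -0.4;0.7 -0.99 -0.5 -0.06 0 0 -0.44;0.7 -0.99 -0.5 -0.06 0 0 -0.48")

```text
time: 20.35
tool_pos: [0.6306, -0.1378, 0.1986]
ee_rot: [-3.142, -0.0, -0.179]
wrist_force: [-0.2, 0.1, -0.5]
width: 0.0659
```

```bash
python3 -c "
from h import *
st();go(.62,.03,.2,0)
"
```

```text
t 20.35 p [ 0.6306 -0.1378  0.1986] rpy [-180.     -0.    -10.26] F [-0.2  0.1 -0.5] T [-0.04 -0.02  0.  ] w 0.0659 q [-0.3   0.3   1.13  0.    1.71 -0.12]
shift [-0.161 -0.653 -0.006] turn [ 0.    -0.    -0.057] mm 168.0 deg 10.3
```

Request:
servo_tool(targets="0.7 -0.04 -0.16 0 0 0 -0.03;0.7 -0.08 -0.32 0 0 0 -0.057;0.7 -0.12 -0.48 0 0 0 -0.057;0.7 -0.16 -0.65 0 0 0 -0.057;0.7 -0.16 -0.65 0 0 0 -0.057;0.7 -0.16 -0.65 0 0 0 -0.057")

```text
time: 20.85
tool_pos: [0.621, 0.0315, 0.1989]
ee_rot: [3.141, -0.0, -0.002]
wrist_force: [-0.5, -1.4, 0.7]
width: 0.0658
```

```bash
python3 -c "
from h import *
st();s=snap('top','t17');s2=snap('scene','s17')
cv2.imwrite('pics/c17.png',cv2.resize(s['image'][100:270,200:440,::-1],(800,567),interpolation=cv2.INTER_CUBIC))
"
```

```text
t 20.85 p [0.621  0.0315 0.1989] rpy [ 1.7999e+02 -2.0000e-02 -1.3000e-01] F [-0.5 -1.4  0.7] T [-0.04 -0.02 -0.06] w 0.0658 q [-0.04  0.25  1.2  -0.    1.69 -0.04]
```

View pics/c17.png

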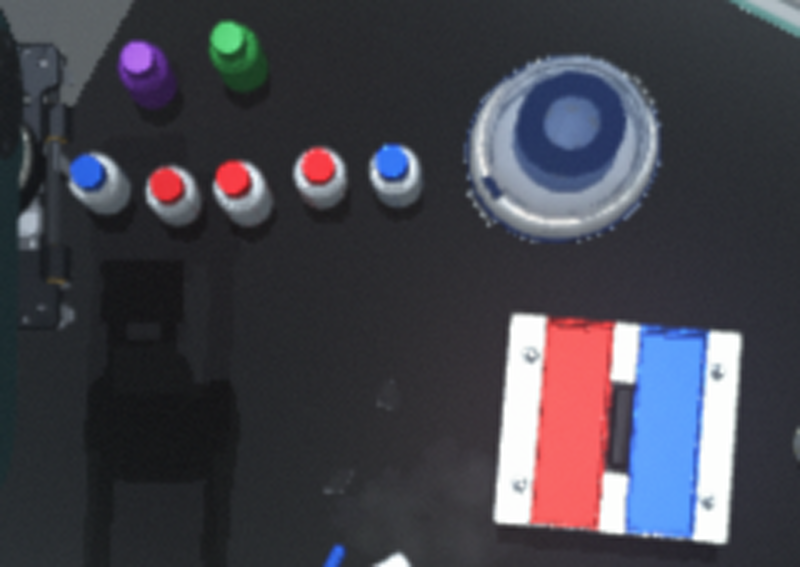

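View pics/s17.png

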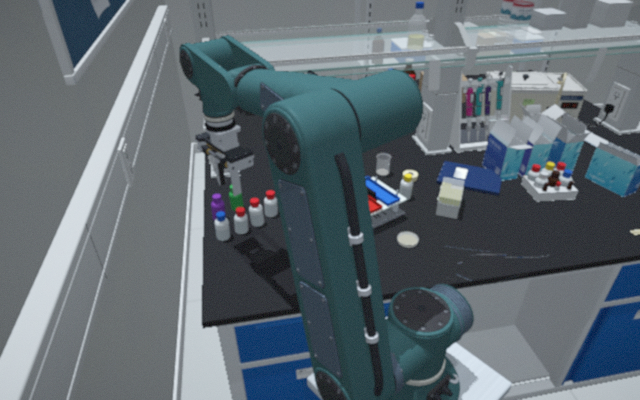

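```bash
cat >> h.py <<'E'
def caps(s,box,z=.080):
    u0,v0,u1,v1=box; im=s['image'][v0:v1,u0:u1].astype(int)
    out=[]
    r,g,b=im[...,0],im[...,1],im[...,2]
    for n,m in(('red',(r>130)&(g<90)&(b<100)),('blue',(b>130)&(r<90)&(g<150))):
        k,l,stt,cc=cv2.connectedComponentsWithStats(m.astype(np.uint8))
        for i in range(1,k):
            if stt[i][4]>25: c=cc[i]+[u0,v0]; out.append((n,c.round(1),stt[i][4],ray(s,*c,z)[:2].round(4)))
    return out
E
python3 - <<'E'
from h import *
s=snap('top')
for x in caps(s,(200,135,340,175)): print(*x)
for t in(130,150):
  c,sd,a=rect(s,(345,187,426,266),.070,t);print('deck',c.round(1),np.round(sd,1),np.round(a,2))
s2=snap('scene')
for x in caps(s2,(205,170,290,240)): print(x[:3])
E
```

```text
red [295.  149.5] 71 [ 0.6855 -0.1423]
red [269.5 152.6] 77 [ 0.6793 -0.0757]
red [249.5 154.8] 73 [ 0.6749 -0.0236]
blue [316.8 147.7] 75 [ 0.6886 -0.1992]
blue [225.7 151. ] 74 [0.6867 0.0385]
deck [ 477.3 -368.9] [179.5 161.1 179.4 162.3] [-6.6  -6.35 -6.59 -6.72]
deck [ 477.2 -368.9] [178.5 159.7 178.6 161.6] [-6.58 -6.12 -6.6  -6.72]
('red', array([269.8, 192.5]), np.int32(46))
('red', array([253.9, 200.3]), np.int32(46))
('red', array([239.7, 209.4]), np.int32(44))
('blue', array([220. , 213.5]), np.int32(48))
```

```bash
python3 -c "
from h import *
st();go(.686,.0385,.033,0)
"
```

```text
t 21.05 p [0.6214 0.0274 0.1986] rpy [179.97   0.    -0.49] F [-0.5 -0.2 -0.4] T [-0.03 -0.16  0.01] w 0.0659 q [-0.05  0.25  1.2  -0.    1.69 -0.04]
shift [ 0.258 -0.047  0.662] turn [ 0.0002  0.     -0.0027] mm 178.0 deg 0.5
```

Request:
servo_tool(targets="0.7 0.13 -0.03 0 0 0 -0.003;0.7 0.258 -0.047 0.05 0 0 -0.003;0.7 0.258 -0.047 0.2 0 0 -0.003;0.7 0.258 -0.047 0.3 0 0 -0.003;0.7 0.258 -0.047 0.35 0 0 -0.003;0.7 0.258 -0.047 0.35 0 0 -0.003;0.7 0.258 -0.047 0.35 0 0 -0.003;0.7 0.258 -0.047 0.35 0 0 -0.003")

```text
time: 21.72
tool_pos: [0.6869, 0.0395, 0.114]
ee_rot: [3.141, -0.004, 0.002]
wrist_force: [0.4, -0.3, 0.0]
width: 0.0655
```

```bash
python3 -c "
from h import *
st();go(.686,.0385,.033,0);s=snap('scene')
cv2.imwrite('pics/c18.png',cv2.resize(s['image'][130:250,190:310,::-1],(600,600),interpolation=cv2.INTER_CUBIC));st();go(.686,.0385,.033,0)
"
```

```text
t 21.72 p [0.6869 0.0395 0.114 ] rpy [ 1.7999e+02 -2.4000e-01  1.0000e-01] F [ 0.4 -0.3  0. ] T [ 0.02 -0.06  0.02] w 0.0655 q [-0.02  0.42  1.14 -0.    1.57 -0.03]
shift [-0.005  0.004  0.324] turn [ 0.0001 -0.0013  0.0006] mm 81.0 deg 0.3 
t 21.77 p [0.6871 0.0397 0.1146] rpy [ 1.7999e+02 -3.0000e-01  1.2000e-01] F [-0.5  0.3  0.7] T [-0.03 -0.07  0.03] w 0.0659 q [-0.02  0.42  1.14 -0.    1.57 -0.03]
shift [-0.006  0.005  0.326] turn [ 0.0001 -0.0017  0.0006] mm 82.0 deg 0.3
```

View pics/c18.png

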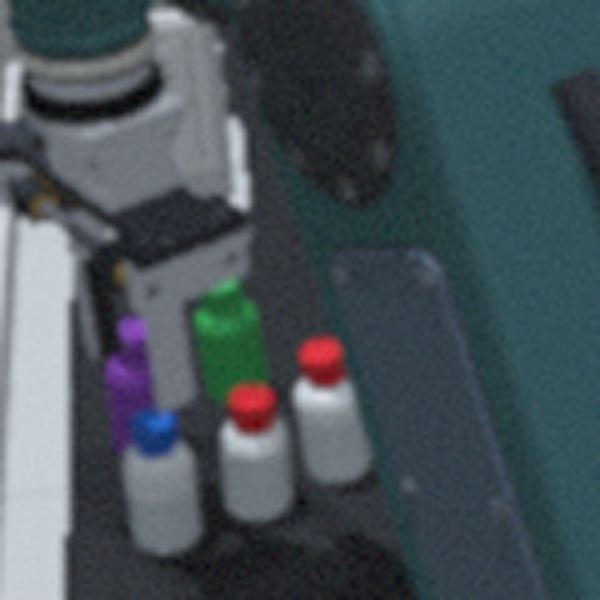

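Request:
servo_tool(targets="0.7 -0.005 0.004 0.08 0 0 0;0.7 -0.005 0.004 0.16 0 0 0;0.7 -0.005 0.004 0.24 0 0 0;0.7 -0.005 0.004 0.3 0 0 0;0.7 -0.005 0.004 0.326 0 0 0;0.7 -0.005 0.004 0.326 0 0 0;0.7 -0.005 0.004 0.326 0 0 0;0 -0.005 0.004 0.326 0 0 0;0 -0.005 0.004 0.326 0 0 0;0 -0.005 0.004 0.326 0 0 0;0 -0.005 0.004 0.326 0 0 0;0 -0.005 0.004 0.326 0 0 0")

```text
time: 22.77
tool_pos: [0.6851, 0.0392, 0.0306]
ee_rot: [3.141, -0.002, 0.003]
wrist_force: [0.3, 0.0, 1.7]
width: 0.0392
```

```bash
python3 -c "
from h import *
st();s=snap('scene')
cv2.imwrite('pics/c19.png',cv2.resize(s['image'][130:250,190:310,::-1],(600,600),interpolation=cv2.INTER_CUBIC));st()
"
```

```text
t 22.77 p [0.6851 0.0392 0.0306] rpy [ 1.7999e+02 -9.0000e-02  1.5000e-01] F [0.3 0.  1.7] T [ 0.01 -0.12  0.  ] w 0.0392 q [-0.03  0.47  1.25 -0.    1.42 -0.03]
t 22.82 p [0.6851 0.0392 0.0306] rpy [ 1.7999e+02 -9.0000e-02  1.6000e-01] F [0.7 0.4 1.5] T [ 0.05 -0.04 -0.01] w 0.0393 q [-0.03  0.47  1.25 -0.    1.42 -0.03]
```

View pics/c19.png

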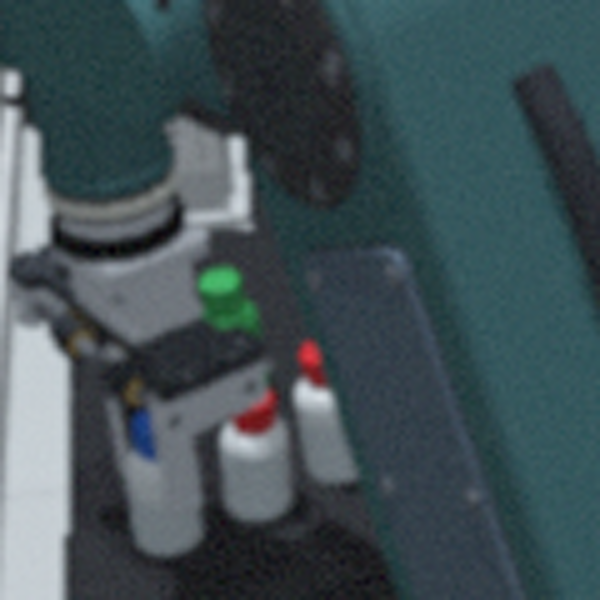

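Request:
servo_tool(targets="0 0 0 -0.05 0 0 0;0 0 0 -0.2 0 0 0;0 0 0 -0.36 0 0 0;0 0 0 -0.52 0 0 0;0 -0.05 0.06 -0.68 0 0 0;0 -0.1 0.2 -0.74 0 0 0.03;0 -0.15 0.35 -0.74 0 0 0.06;0 -0.2 0.5 -0.74 0 0 0.1;0 -0.25 0.65 -0.74 0 0 0.14;0 -0.3 0.8 -0.74 0 0 0.18;0 -0.35 0.95 -0.74 0 0 0.22;0 -0.35 0.98 -0.74 0 0 0.26")

```text
time: 23.82
tool_pos: [0.595, -0.2119, 0.2156]
ee_rot: [3.138, -0.002, -0.824]
wrist_force: [-0.4, 0.5, -0.3]
width: 0.0389
```

```bash
python3 -c "
from h import *
st();go(.522,-.4103,.215,-96.6)
"
```

```text
t 23.82 p [ 0.595  -0.2119  0.2156] rpy [ 1.7982e+02 -1.0000e-01 -4.7200e+01] F [-0.4  0.5 -0.3] T [-0.03 -0.04  0.01] w 0.0389 q [-0.43  0.27  1.14 -0.    1.73  0.39]
shift [0.384 0.753 0.005] turn [ 0.0007 -0.0009  0.2745] mm 211.0 deg 49.4
```

Request:
servo_tool(targets="0 0.07 0.13 0 0 0 0.04;0 0.14 0.28 0 0 0 0.08;0 0.21 0.42 0 0 0 0.12;0 0.28 0.56 0 0 0 0.16;0 0.35 0.68 0 0 0 0.2;0 0.384 0.753 0 0 0 0.24;0 0.384 0.753 0 0 0 0.274;0 0.384 0.753 0 0 0 0.274;0 0.384 0.753 0 0 0 0.274;0 0.384 0.753 0 0 0 0.274")

```text
time: 24.65
tool_pos: [0.5277, -0.4046, 0.2152]
ee_rot: [-3.141, 0.0, -1.668]
wrist_force: [-0.1, -1.0, -0.1]
width: 0.0392
```

```bash
python3 -c "
from h import *
st();go(.522,-.4103,.104,-96.6);s=snap('scene')
cv2.imwrite('pics/c20.png',cv2.resize(s['image'][110:230,300:420,::-1],(600,600),interpolation=cv2.INTER_CUBIC));st();go(.522,-.4103,.104,-96.6)
"
```

```text
t 24.65 p [ 0.5277 -0.4046  0.2152] rpy [-179.98    0.    -95.59] F [-0.1 -1.  -0.1] T [ 0.08 -0.04  0.02] w 0.0392 q [-0.74  0.35  1.04  0.    1.75  0.93]
shift [0.025 0.02  0.445] turn [-0.0001  0.      0.0056] mm 111.0 deg 1.0 
t 24.7 p [ 0.5278 -0.4044  0.2152] rpy [-179.98   -0.    -95.59] F [-0.  -0.8 -0.3] T [ 0.04 -0.01 -0.01] w 0.0393 q [-0.74  0.35  1.04  0.    1.75  0.93]
shift [0.026 0.021 0.445] turn [-0.0001 -0.      0.0056] mm 112.0 deg 1.0
```

View pics/c20.png

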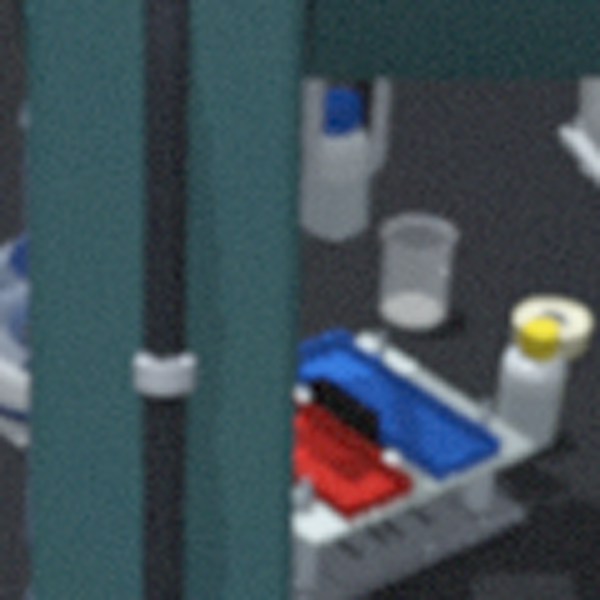

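Request:
servo_tool(targets="0 0.026 0.02 0.1 0 0 0.005;0 0.026 0.02 0.2 0 0 0.005;0 0.026 0.02 0.3 0 0 0.005;0 0.026 0.02 0.34 0 0 0.005;0 0.026 0.02 0.34 0 0 0.005;0 0.026 0.02 0.34 0 0 0.005;0 0.026 0.02 0.34 0 0 0.005")

```text
time: 25.28
tool_pos: [0.5228, -0.4116, 0.1321]
ee_rot: [-3.139, -0.002, -1.686]
wrist_force: [-0.0, 0.2, 0.5]
width: 0.039
```

```bash
python3 -c "
from h import *
st();s=snap('scene')
cv2.imwrite('pics/c21.png',cv2.resize(s['image'][110:230,300:420,::-1],(600,600),interpolation=cv2.INTER_CUBIC));st();go(.522,-.4103,.103,-96.6)
"
```

```text
t 25.28 p [ 0.5228 -0.4116  0.1321] rpy [-1.7983e+02 -1.2000e-01 -9.6620e+01] F [-0.   0.2  0.5] T [ 0.05 -0.01  0.  ] w 0.039 q [-0.75  0.36  1.18 -0.    1.59  0.93]
t 25.33 p [ 0.5229 -0.4119  0.1325] rpy [-1.798e+02 -1.500e-01 -9.663e+01] F [-0.1 -0.7 -0.4] T [ 0.07  0.05 -0.06] w 0.0392 q [-0.75  0.36  1.18 -0.    1.59  0.93]
shift [-0.006  0.005  0.118] turn [-0.0011 -0.0008 -0.0002] mm 30.0 deg 0.3
```

View pics/c21.png

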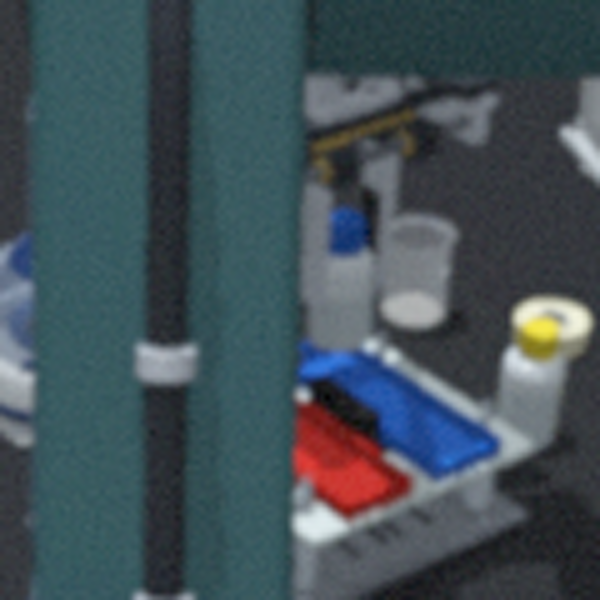

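Request:
servo_tool(targets="0 -0.005 0.004 0.05 0 0 0;0 -0.005 0.004 0.1 0 0 0;0 -0.005 0.004 0.115 0 0 0;0 -0.005 0.004 0.118 0 0 0;0 -0.005 0.004 0.118 0 0 0")

```text
time: 25.75
tool_pos: [0.5204, -0.4099, 0.1002]
ee_rot: [3.141, -0.0, -1.687]
wrist_force: [-1.9, 0.2, 2.3]
width: 0.0391
```

```bash
python3 -c "
from h import *
st();s=snap('scene')
cv2.imwrite('pics/c22.png',cv2.resize(s['image'][110:230,300:420,::-1],(600,600),interpolation=cv2.INTER_CUBIC));st();go(.522,-.4103,.101,-96.6)
"
```

```text
t 25.75 p [ 0.5204 -0.4099  0.1002] rpy [ 1.7995e+02 -1.0000e-02 -9.6680e+01] F [-1.9  0.2  2.3] T [ 0.13  0.3  -0.01] w 0.0391 q [-0.75  0.38  1.23 -0.    1.53  0.94]
t 25.8 p [ 0.5204 -0.4099  0.1002] rpy [ 1.7995e+02 -1.0000e-02 -9.6690e+01] F [-1.4  0.2  2.2] T [0.09 0.34 0.03] w 0.0395 q [-0.75  0.38  1.23 -0.    1.53  0.94]
shift [ 0.001 -0.007 -0.003] turn [ 0.0003 -0.     -0.0005] mm 2.0 deg 0.1
```

View pics/c22.png

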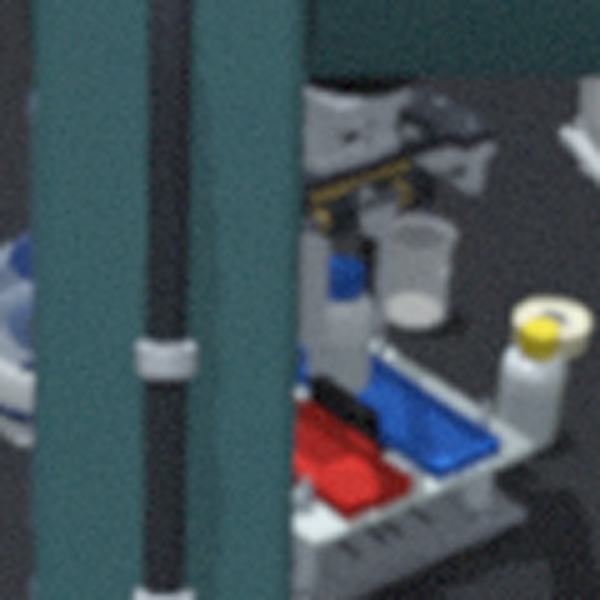

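Request:
servo_tool(targets="0.6 0 0 0 0 0 0;0.6 0 0 0 0 0 0;0.6 0 0 0 0 0 0;0.6 0 0 0 0 0 0;0.6 0 0 -0.02 0 0 0;0.6 0 0 -0.1 0 0 0;0.6 0 0 -0.22 0 0 0;0.6 0 0 -0.36 0 0 0;0.6 0 0 -0.5 0 0 0;0.6 0 0 -0.5 0 0 0")

```text
time: 26.63
tool_pos: [0.5233, -0.412, 0.2358]
ee_rot: [-3.128, -0.01, -1.687]
wrist_force: [1.7, -0.2, 1.3]
width: 0.0564
```

```bash
python3 -c "
from h import *
st();go(.60,-.2,.215,0)
"
```

```text
t 26.63 p [ 0.5233 -0.412   0.2358] rpy [-179.24   -0.56  -96.67] F [ 1.7 -0.2  1.3] T [0.   0.03 0.03] w 0.0564 q [-0.75  0.34  1.02  0.    1.77  0.94]
shift [-0.879 -0.205  0.077] turn [-0.0006 -0.0059 -0.537 ] mm 226.0 deg 96.7
```

```bash
python3 -c "
from h import *
go(.687,-.199,.2,0)
"
```

```text
shift [-0.924 -0.55   0.141] turn [-0.0006 -0.0059 -0.537 ] mm 271.0 deg 96.7
```

Request:
servo_tool(targets="0.7 -0.13 -0.08 0 0 0 -0.04;0.7 -0.26 -0.16 0.02 0 0 -0.08;0.7 -0.4 -0.24 0.05 0 0 -0.12;0.7 -0.53 -0.32 0.08 0 0 -0.16;0.7 -0.66 -0.4 0.12 0 0 -0.2;0.7 -0.8 -0.48 0.14 0 0 -0.24;0.7 -0.924 -0.55 0.14 0 -0.003 -0.28;0.7 -0.924 -0.55 0.14 0 -0.003 -0.32;0.7 -0.924 -0.55 0.14 0 -0.003 -0.36;0.7 -0.924 -0.55 0.14 0 -0.003 -0.4;0.7 -0.924 -0.55 0.14 0 -0.003 -0.44;0.7 -0.924 -0.55 0.14 0 -0.003 -0.48")

```text
time: 27.63
tool_pos: [0.6846, -0.1961, 0.1903]
ee_rot: [-3.136, 0.006, -0.181]
wrist_force: [0.4, 0.3, 0.6]
width: 0.0655
```

```bash
python3 -c "
from h import *
st();go(.687,-.199,.12,0);s=snap('top','t23')
cv2.imwrite('pics/c23.png',cv2.resize(s['image'][100:270,200:440,::-1],(800,567),interpolation=cv2.INTER_CUBIC))
st();go(.687,-.199,.12,0)
"
```

```text
t 27.63 p [ 0.6846 -0.1961  0.1903] rpy [-179.67    0.34  -10.36] F [0.4 0.3 0.6] T [-0.03 -0.03  0.01] w 0.0655 q [-0.36  0.47  0.93  0.    1.75 -0.18]
shift [0.013 0.011 0.281] turn [-0.002   0.0017 -0.0576] mm 70.0 deg 10.4 
t 27.68 p [ 0.6845 -0.1962  0.1903] rpy [-179.66    0.35  -10.15] F [-0.4  1.   0.2] T [-0.08 -0.02 -0.01] w 0.0661 q [-0.36  0.47  0.93  0.    1.75 -0.18]
shift [0.014 0.011 0.281] turn [-0.002   0.0018 -0.0564] mm 70.0 deg 10.2
```

View pics/c23.png

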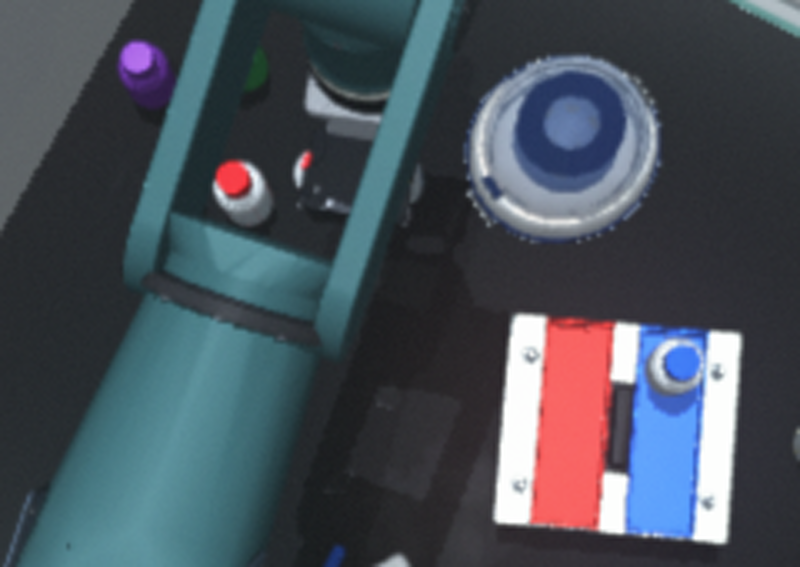

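Request:
servo_tool(targets="0.7 0.012 0.011 0.1 -0.002 0.002 0;0.7 0.012 0.011 0.2 -0.002 0.002 0;0.7 0.012 0.011 0.28 -0.002 0.002 0;0.7 0.012 0.011 0.28 -0.002 0.002 0;0.7 0.012 0.011 0.28 -0.002 0.002 0;0.7 0.012 0.011 0.28 -0.002 0.002 0")

```text
time: 28.18
tool_pos: [0.6871, -0.1994, 0.1218]
ee_rot: [3.141, -0.002, -0.189]
wrist_force: [1.5, -0.1, 0.5]
width: 0.0656
```

```bash
python3 -c "
from h import *
st();go(.687,-.199,.035,-10)
"
```

```text
t 28.18 p [ 0.6871 -0.1994  0.1218] rpy [ 1.7995e+02 -1.3000e-01 -1.0810e+01] F [ 1.5 -0.1  0.5] T [-0.07 -0.08  0.02] w 0.0656 q [-0.36  0.48  1.04 -0.    1.61 -0.17]
shift [-0.001 -0.002  0.347] turn [ 0.0003 -0.0007 -0.0045] mm 87.0 deg 0.8
```

Request:
servo_tool(targets="0.7 -0.001 -0.002 0.08 0 0 0;0.7 -0.001 -0.002 0.17 0 0 0;0.7 -0.001 -0.002 0.26 0 0 0;0.7 -0.001 -0.002 0.32 0 0 0;0.7 -0.001 -0.002 0.345 0 0 0;0.7 -0.001 -0.002 0.345 0 0 0;0.7 -0.001 -0.002 0.345 0 0 0;0 -0.001 -0.002 0.345 0 0 0;0 -0.001 -0.002 0.345 0 0 0;0 -0.001 -0.002 0.345 0 0 0;0 -0.001 -0.002 0.345 0 0 0;0 -0.001 -0.002 0.345 0 0 0")

```text
time: 29.18
tool_pos: [0.6868, -0.199, 0.0349]
ee_rot: [3.141, -0.002, -0.188]
wrist_force: [-0.1, -0.1, 1.0]
width: 0.0387
```

Request:
servo_tool(targets="0 0 0 0 0 0 0;0 0 0 0 0 0 0")

```text
time: 29.35
tool_pos: [0.6868, -0.199, 0.0349]
ee_rot: [3.141, -0.002, -0.188]
wrist_force: [0.3, -0.5, 3.6]
width: 0.0385
```

```bash
python3 -c "
from h import *
st();go(.600,-.25,.2,-50)
"
```

```text
t 29.35 p [ 0.6868 -0.199   0.0349] rpy [ 1.7995e+02 -1.1000e-01 -1.0750e+01] F [ 0.3 -0.5  3.6] T [-0.09 -0.18 -0.02] w 0.0385 q [-0.36  0.53  1.15 -0.    1.46 -0.17]
shift [-0.302  0.266 -0.661] turn [ 1.000e-04 -7.000e-04  2.181e-01] mm 193.0 deg 39.2
```

Request:
servo_tool(targets="0 0 0 -0.06 0 0 0;0 0 0 -0.2 0 0 0;0 0 0 -0.36 0 0 0;0 0 0 -0.52 0 0 0;0 -0.05 0.05 -0.68 0 0 0.02;0 -0.12 0.1 -0.72 0 0 0.05;0 -0.19 0.16 -0.72 0 0 0.09;0 -0.25 0.22 -0.72 0 0 0.13;0 -0.3 0.266 -0.72 0 0 0.17;0 -0.3 0.266 -0.72 0 0 0.21;0 -0.3 0.266 -0.72 0 0 0.218;0 -0.3 0.266 -0.72 0 0 0.218")

```text
time: 30.35
tool_pos: [0.5994, -0.2501, 0.2135]
ee_rot: [3.141, 0.001, -0.873]
wrist_force: [0.8, -0.4, -0.9]
width: 0.0387
```

```bash
python3 -c "
from h import *
st();go(.422,-.399,.225,-96.6)
"
```

```text
t 30.35 p [ 0.5994 -0.2501  0.2135] rpy [ 1.7995e+02  6.0000e-02 -5.0050e+01] F [ 0.8 -0.4 -0.9] T [-0.   -0.   -0.04] w 0.0387 q [-0.48  0.31  1.09 -0.    1.74  0.39]
shift [ 0.001  0.927 -0.045] turn [4.000e-04 2.000e-04 2.586e-01] mm 232.0 deg 46.6
```

Request:
servo_tool(targets="0 0 0.12 -0.03 0 0 0.04;0 0 0.26 -0.045 0 0 0.08;0 0 0.4 -0.045 0 0 0.12;0 0 0.54 -0.045 0 0 0.16;0 0 0.68 -0.045 0 0 0.2;0 0 0.82 -0.045 0 0 0.24;0 0 0.9 -0.045 0 0 0.258;0 0 0.927 -0.045 0 0 0.258;0 0 0.927 -0.045 0 0 0.258;0 0 0.927 -0.045 0 0 0.258;0 0 0.927 -0.045 0 0 0.258")

```text
time: 31.27
tool_pos: [0.4238, -0.3979, 0.2251]
ee_rot: [-3.141, 0.0, -1.68]
wrist_force: [0.6, 0.3, -1.7]
width: 0.0388
```

```bash
python3 -c "
from h import *
st();go(.422,-.3985,.13,-96.6)
"
```

```text
t 31.27 p [ 0.4238 -0.3979  0.2251] rpy [-1.7999e+02  2.0000e-02 -9.6250e+01] F [ 0.6  0.3 -1.7] T [ 0.04  0.03 -0.04] w 0.0388 q [-0.85  0.15  1.26  0.    1.73  0.83]
shift [0.003 0.007 0.38 ] turn [-0.0001  0.0001  0.0019] mm 95.0 deg 0.4
```

Request:
servo_tool(targets="0 0.003 0.006 0.1 0 0 0.002;0 0.003 0.006 0.2 0 0 0.002;0 0.003 0.006 0.3 0 0 0.002;0 0.003 0.006 0.36 0 0 0.002;0 0.003 0.006 0.38 0 0 0.002;0 0.003 0.006 0.38 0 0 0.002;0 0.003 0.006 0.38 0 0 0.002")

```text
time: 31.85
tool_pos: [0.4221, -0.3992, 0.1311]
ee_rot: [-3.141, -0.001, -1.687]
wrist_force: [0.2, -0.9, 0.1]
width: 0.0385
```

```bash
python3 -c "
from h import *
st();s=snap('scene')
cv2.imwrite('pics/c24.png',cv2.resize(s['image'][110:230,320:440,::-1],(600,600),interpolation=cv2.INTER_CUBIC));st();go(.422,-.3985,.106,-96.6)
"
```

```text
t 31.85 p [ 0.4221 -0.3992  0.1311] rpy [-1.7995e+02 -6.0000e-02 -9.6680e+01] F [ 0.2 -0.9  0.1] T [0.03 0.01 0.  ] w 0.0385 q [-0.85  0.18  1.41 -0.    1.55  0.83]
t 31.9 p [ 0.4223 -0.3998  0.132 ] rpy [-1.7988e+02 -1.3000e-01 -9.6710e+01] F [ 0.1  0.3 -0.6] T [ 0.03 -0.04  0.03] w 0.0385 q [-0.86  0.18  1.41 -0.    1.55  0.83]
shift [-0.005  0.002  0.104] turn [-0.0007 -0.0007 -0.0006] mm 26.0 deg 0.2
```

View pics/c24.png

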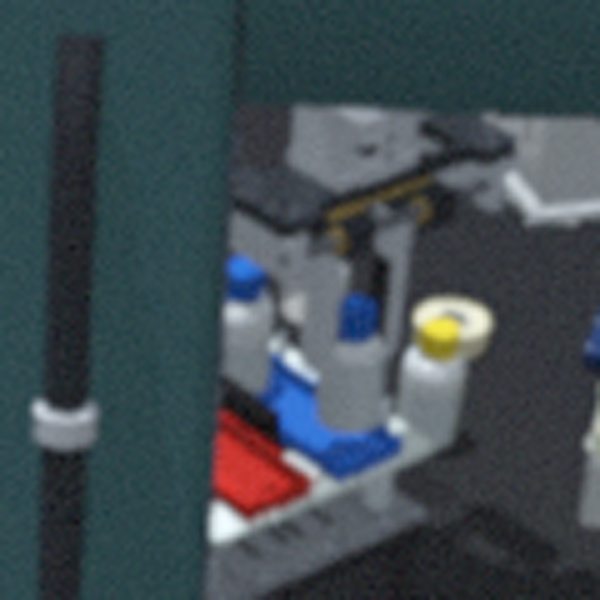

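Request:
servo_tool(targets="0 -0.004 0.002 0.05 0 0 0;0 -0.004 0.002 0.09 0 0 0;0 -0.004 0.002 0.104 0 0 0;0 -0.004 0.002 0.106 0 0 0;0 -0.004 0.002 0.106 0 0 0")

```text
time: 32.32
tool_pos: [0.4213, -0.3985, 0.1047]
ee_rot: [-3.14, -0.001, -1.689]
wrist_force: [1.4, 1.0, 4.7]
width: 0.0389
```

```bash
python3 -c "
from h import *
st();s=snap('scene')
cv2.imwrite('pics/c25.png',cv2.resize(s['image'][110:230,320:440,::-1],(600,600),interpolation=cv2.INTER_CUBIC));st()
"
```

```text
t 32.32 p [ 0.4213 -0.3985  0.1047] rpy [-1.7989e+02 -4.0000e-02 -9.6780e+01] F [1.4 1.  4.7] T [ 0.31 -0.13  0.04] w 0.0389 q [-0.86  0.19  1.45  0.    1.49  0.83]
t 32.37 p [ 0.4213 -0.3985  0.1047] rpy [-1.7989e+02 -4.0000e-02 -9.6780e+01] F [0.3 1.5 4.4] T [ 0.37 -0.12  0.03] w 0.0382 q [-0.86  0.19  1.45  0.    1.49  0.83]
```

View pics/c25.png

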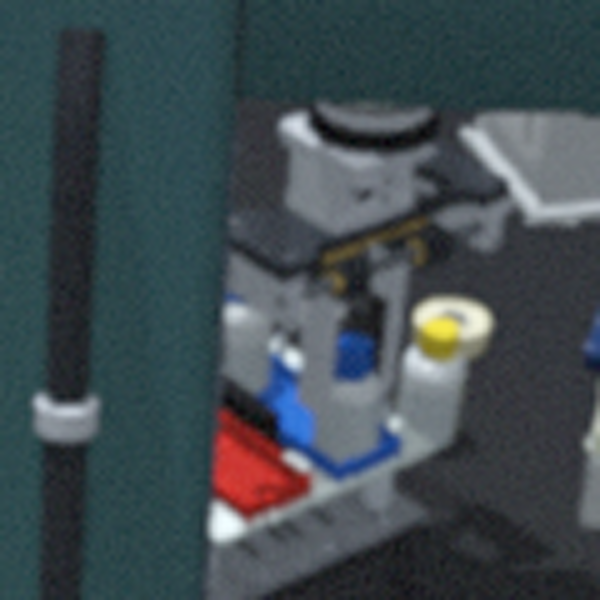

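Contact on the bay floor, bottle upright. Release and rise.

Request:
servo_tool(targets="0.6 0 0 0 0 0 0;0.6 0 0 0 0 0 0;0.6 0 0 0 0 0 0;0.6 0 0 0 0 0 0;0.6 0 0 -0.02 0 0 0;0.6 0 0 -0.1 0 0 0;0.6 0 0 -0.22 0 0 0;0.6 0 0 -0.36 0 0 0;0.6 0 0 -0.48 0 0 0;0.6 0 0 -0.48 0 0 0")

```text
time: 33.2
tool_pos: [0.4227, -0.4009, 0.2326]
ee_rot: [-3.131, -0.01, -1.689]
wrist_force: [0.1, -0.5, 1.2]
width: 0.0564
```

```bash
python3 -c "
from h import *
st();go(.55,-.2,.22,-45)
"
```

```text
t 33.2 p [ 0.4227 -0.4009  0.2326] rpy [-179.4    -0.59  -96.79] F [ 0.1 -0.5  1.2] T [ 0.02 -0.04 -0.02] w 0.0564 q [-0.86  0.15  1.25 -0.    1.73  0.83]
shift [-0.859 -0.41   0.046] turn [-0.0016 -0.0045 -0.2877] mm 238.0 deg 51.8
```

Request:
servo_tool(targets="0.7 -0.12 -0.06 0 0 0 -0.04;0.7 -0.26 -0.12 0.02 0 0 -0.08;0.7 -0.4 -0.19 0.04 0 0 -0.12;0.7 -0.54 -0.26 0.045 0 -0.003 -0.16;0.7 -0.68 -0.32 0.045 0 -0.004 -0.2;0.7 -0.8 -0.38 0.045 -0.001 -0.004 -0.24;0.7 -0.86 -0.41 0.045 -0.001 -0.004 -0.28;0.7 -0.86 -0.41 0.045 -0.001 -0.004 -0.32;0.7 -0.86 -0.41 0.045 -0.001 -0.004 -0.36;0.7 -0.86 -0.41 0.045 -0.001 -0.004 -0.4;0.7 -0.86 -0.41 0.045 -0.001 -0.004 -0.44;0.7 -0.86 -0.41 0.045 -0.001 -0.004 -0.48")

```text
time: 34.2
tool_pos: [0.5477, -0.1969, 0.2118]
ee_rot: [-3.136, 0.011, -0.183]
wrist_force: [0.6, 0.6, 0.3]
width: 0.066
```

```bash
python3 -c "
from h import *
st();s=snap('top','t26')
for x in caps(s,(200,135,340,175)): print(*x)
cv2.imwrite('pics/c26.png',cv2.resize(s['image'][100:270,200:440,::-1],(800,567),interpolation=cv2.INTER_CUBIC))
st();go(.684,-.1423,.12,-10)
"
```

```text
t 34.2 p [ 0.5477 -0.1969  0.2118] rpy [-179.69    0.65  -10.5 ] F [0.6 0.6 0.3] T [-0.06 -0.1   0.05] w 0.066 q [-0.44  0.17  1.27  0.    1.72 -0.26]
red [266.8 151.6] 27 [ 0.6822 -0.0689]
red [249.6 154.9] 73 [ 0.6747 -0.0238]
blue [279.1 142.5] 44 [ 0.7054 -0.1011]
blue [309.9 155.9] 224 [ 0.6675 -0.1808]
blue [270.5 162. ] 226 [ 0.6544 -0.0782]
blue [303.2 164.1] 173 [ 0.6464 -0.1629]
t 34.25 p [ 0.5477 -0.1969  0.2118] rpy [-179.69    0.65  -10.28] F [ 0.   0.2 -0.1] T [-0.03 -0.06 -0.03] w 0.0658 q [-0.44  0.17  1.27  0.    1.72 -0.26]
shift [ 0.502 -0.31   0.363] turn [-0.0017  0.0036 -0.0016] mm 173.0 deg 0.8
```

View pics/c26.png

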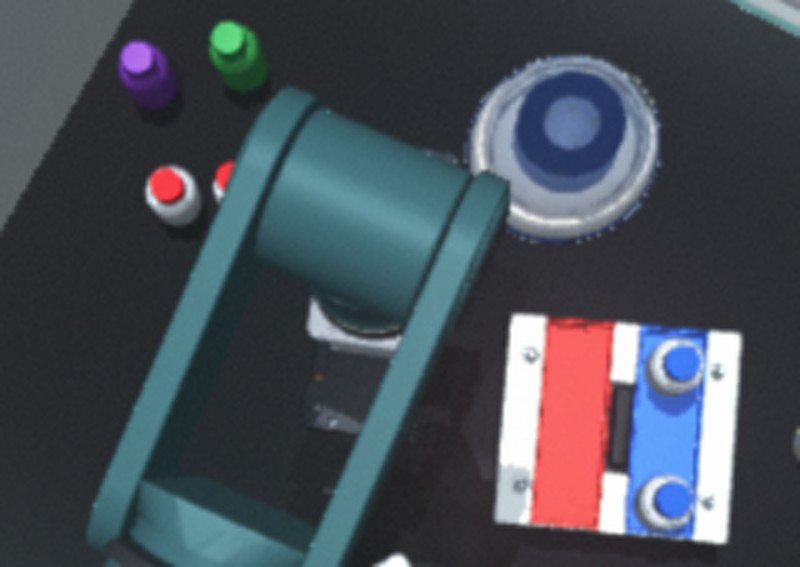

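Request:
servo_tool(targets="0.7 0.12 -0.08 0 -0.002 0.003 0;0.7 0.25 -0.16 0 -0.002 0.003 0;0.7 0.38 -0.24 0.05 -0.002 0.003 0;0.7 0.502 -0.31 0.15 -0.002 0.003 0;0.7 0.502 -0.31 0.28 -0.002 0.003 0;0.7 0.502 -0.31 0.36 -0.002 0.003 0;0.7 0.502 -0.31 0.36 -0.002 0.003 0;0.7 0.502 -0.31 0.36 -0.002 0.003 0;0.7 0.502 -0.31 0.36 -0.002 0.003 0")

```text
time: 35.0
tool_pos: [0.6855, -0.1445, 0.1235]
ee_rot: [3.14, -0.002, -0.191]
wrist_force: [0.1, 0.3, 0.4]
width: 0.0653
```

```bash
python3 -c "
from h import *
st();go(.684,-.1423,.035,-10)
"
```

```text
t 35.0 p [ 0.6855 -0.1445  0.1235] rpy [ 1.7992e+02 -1.0000e-01 -1.0950e+01] F [0.1 0.3 0.4] T [-0.03 -0.09 -0.03] w 0.0653 q [-0.29  0.45  1.09 -0.    1.6  -0.1 ]
shift [-0.008 -0.008  0.354] turn [ 0.0004 -0.0006 -0.0053] mm 89.0 deg 1.0
```

Request:
servo_tool(targets="0.7 -0.006 -0.008 0.08 0 0 0;0.7 -0.006 -0.008 0.17 0 0 0;0.7 -0.006 -0.008 0.26 0 0 0;0.7 -0.006 -0.008 0.32 0 0 0;0.7 -0.006 -0.008 0.352 0 0 0;0.7 -0.006 -0.008 0.352 0 0 0;0.7 -0.006 -0.008 0.352 0 0 0;0 -0.006 -0.008 0.352 0 0 0;0 -0.006 -0.008 0.352 0 0 0;0 -0.006 -0.008 0.352 0 0 0;0 -0.006 -0.008 0.352 0 0 0;0 -0.006 -0.008 0.352 0 0 0")

```text
time: 36.0
tool_pos: [0.6844, -0.142, 0.0346]
ee_rot: [3.14, -0.001, -0.19]
wrist_force: [0.3, -0.5, 1.7]
width: 0.0386
```

Request:
servo_tool(targets="0 0 0 0 0 0 0;0 0 0 0 0 0 0;0 0 0 0 0 0 0")

```text
time: 36.25
tool_pos: [0.6844, -0.142, 0.0346]
ee_rot: [3.14, -0.001, -0.19]
wrist_force: [0.4, -0.2, 3.0]
width: 0.0389
```

```bash
python3 -c "
from h import *
st();go(.600,-.25,.22,-50)
"
```

```text
t 36.25 p [ 0.6844 -0.142   0.0346] rpy [ 1.7993e+02 -6.0000e-02 -1.0870e+01] F [ 0.4 -0.2  3. ] T [-0.05 -0.15 -0.  ] w 0.0389 q [-0.29  0.49  1.2  -0.    1.44 -0.1 ]
shift [-0.249  0.489 -0.741] turn [ 0.0003 -0.0005  0.2174] mm 231.0 deg 39.1
```

Request:
servo_tool(targets="0 0 0 -0.06 0 0 0;0 0 0 -0.2 0 0 0;0 0 0 -0.36 0 0 0;0 0 0 -0.52 0 0 0;0 -0.04 0.08 -0.68 0 0 0.02;0 -0.1 0.2 -0.74 0 0 0.05;0 -0.16 0.32 -0.74 0 0 0.09;0 -0.22 0.44 -0.74 0 0 0.13;0 -0.25 0.49 -0.74 0 0 0.17;0 -0.25 0.49 -0.74 0 0 0.21;0 -0.25 0.49 -0.74 0 0 0.217;0 -0.25 0.49 -0.74 0 0 0.217")

```text
time: 37.25
tool_pos: [0.599, -0.2501, 0.2179]
ee_rot: [3.14, 0.002, -0.87]
wrist_force: [0.2, -0.9, -0.7]
width: 0.0392
```

```bash
python3 -c "
from h import *
st();go(.4299,-.3275,.225,-96.6)
"
```

```text
t 37.25 p [ 0.599  -0.2501  0.2179] rpy [ 1.799e+02  1.000e-01 -4.984e+01] F [ 0.2 -0.9 -0.7] T [-0.04 -0.03  0.03] w 0.0392 q [-0.48  0.31  1.08 -0.    1.75  0.39]
shift [-0.2    0.717 -0.027] turn [0.0008 0.0003 0.2598] mm 186.0 deg 46.8
```

Request:
servo_tool(targets="0 -0.03 0.1 -0.03 0 0 0.04;0 -0.07 0.24 -0.03 0 0 0.08;0 -0.11 0.38 -0.03 0 0 0.12;0 -0.15 0.52 -0.03 0 0 0.16;0 -0.18 0.64 -0.03 0 0 0.2;0 -0.2 0.717 -0.03 0 0 0.24;0 -0.2 0.717 -0.03 0 0 0.26;0 -0.2 0.717 -0.03 0 0 0.26;0 -0.2 0.717 -0.03 0 0 0.26;0 -0.2 0.717 -0.03 0 0 0.26")

```text
time: 38.08
tool_pos: [0.4308, -0.3267, 0.2262]
ee_rot: [3.14, -0.001, -1.684]
wrist_force: [0.3, 0.9, -0.7]
width: 0.0389
```

```bash
python3 -c "
from h import *
st();go(.4299,-.3275,.13,-96.6)
"
```

```text
t 38.08 p [ 0.4308 -0.3267  0.2262] rpy [ 1.7993e+02 -3.0000e-02 -9.6490e+01] F [ 0.3  0.9 -0.7] T [ 0.05 -0.04  0.02] w 0.0389 q [-0.75  0.06  1.35 -0.    1.72  0.93]
shift [0.003 0.003 0.385] turn [ 0.0004 -0.0002  0.0006] mm 96.0 deg 0.1
```

Request:
servo_tool(targets="0 0.003 0.003 0.1 0 0 0;0 0.003 0.003 0.2 0 0 0;0 0.003 0.003 0.3 0 0 0;0 0.003 0.003 0.36 0 0 0;0 0.003 0.003 0.385 0 0 0;0 0.003 0.003 0.385 0 0 0;0 0.003 0.003 0.385 0 0 0")

```text
time: 38.67
tool_pos: [0.4299, -0.328, 0.1307]
ee_rot: [3.141, -0.001, -1.686]
wrist_force: [1.1, 0.2, -0.1]
width: 0.0391
```

```bash
python3 -c "
from h import *
st();s=snap('scene')
cv2.imwrite('pics/c27.png',cv2.resize(s['image'][110:230,320:440,::-1],(600,600),interpolation=cv2.INTER_CUBIC));st();go(.4299,-.3275,.106,-96.6)
"
```

```text
t 38.67 p [ 0.4299 -0.328   0.1307] rpy [ 1.7997e+02 -7.0000e-02 -9.6620e+01] F [ 1.1  0.2 -0.1] T [ 0.04 -0.03 -0.01] w 0.0391 q [-0.76  0.09  1.51 -0.    1.54  0.93]
t 38.72 p [ 0.4302 -0.3284  0.1316] rpy [-1.7995e+02 -1.3000e-01 -9.6650e+01] F [-0.4  0.2 -0.5] T [ 0.04 -0.01 -0.05] w 0.0386 q [-0.76  0.09  1.51 -0.    1.54  0.93]
shift [-0.004  0.002  0.102] turn [-0.0003 -0.0007 -0.0003] mm 26.0 deg 0.2
```

View pics/c27.png

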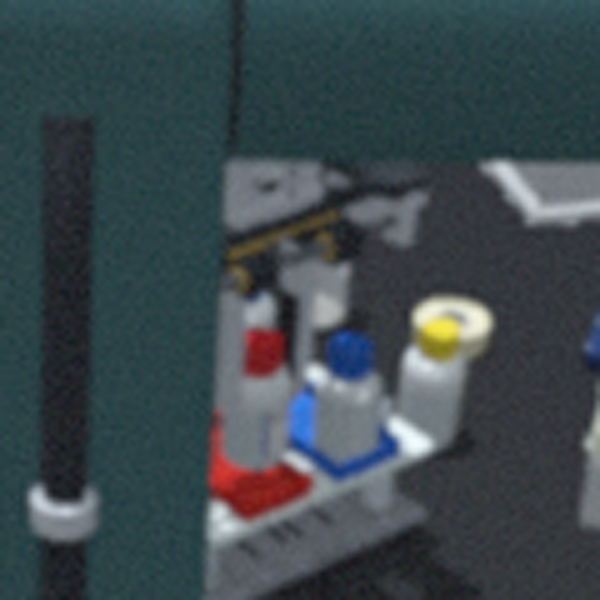

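Request:
servo_tool(targets="0 -0.004 0.002 0.05 0 0 0;0 -0.004 0.002 0.09 0 0 0;0 -0.004 0.002 0.104 0 0 0;0 -0.004 0.002 0.106 0 0 0;0 -0.004 0.002 0.106 0 0 0")

```text
time: 39.13
tool_pos: [0.4286, -0.3271, 0.1043]
ee_rot: [3.141, -0.001, -1.688]
wrist_force: [-0.4, 1.0, 3.2]
width: 0.0388
```

```bash
python3 -c "
from h import *
st();s=snap('scene')
cv2.imwrite('pics/c28.png',cv2.resize(s['image'][110:230,320:440,::-1],(600,600),interpolation=cv2.INTER_CUBIC));st()
"
```

```text
t 39.13 p [ 0.4286 -0.3271  0.1043] rpy [ 1.7995e+02 -7.0000e-02 -9.6720e+01] F [-0.4  1.   3.2] T [0.24 0.24 0.02] w 0.0388 q [-0.76  0.11  1.55 -0.    1.48  0.93]
t 39.18 p [ 0.4286 -0.3271  0.1043] rpy [ 1.7995e+02 -7.0000e-02 -9.6720e+01] F [-1.1  0.9  4.1] T [ 0.26  0.22 -0.02] w 0.0388 q [-0.76  0.11  1.55 -0.    1.48  0.93]
```

View pics/c28.png

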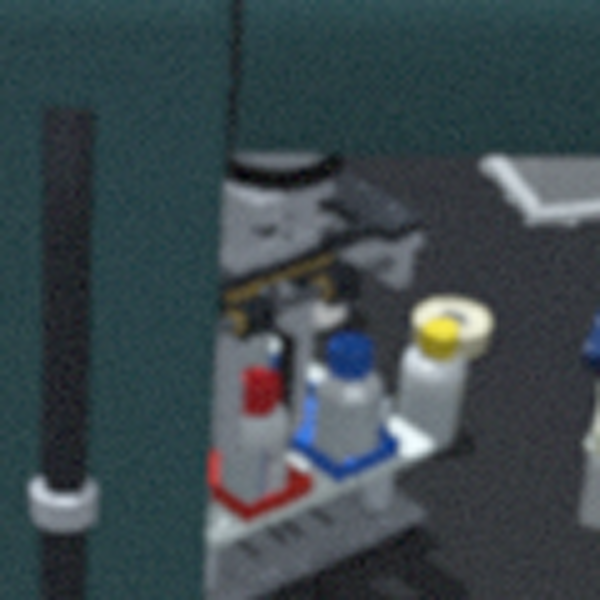

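Request:
servo_tool(targets="0.58 0 0 0 0 0 0;0.58 0 0 0 0 0 0;0.58 0 0 0 0 0 0;0.58 0 0 0 0 0 0;0.58 0 0 -0.02 0 0 0;0.58 0 0 -0.1 0 0 0;0.58 0 0 -0.22 0 0 0;0.58 0 0 -0.36 0 0 0;0.58 0 0 -0.48 0 0 0;0.58 0 0 -0.48 0 0 0")

```text
time: 40.02
tool_pos: [0.4313, -0.3291, 0.2322]
ee_rot: [-3.131, -0.009, -1.688]
wrist_force: [1.7, -0.5, 1.9]
width: 0.0542
```

```bash
python3 -c "
from h import *
st();go(.56,-.12,.22,-10)
"
```

```text
t 40.02 p [ 0.4313 -0.3291  0.2322] rpy [-179.4    -0.54  -96.73] F [ 1.7 -0.5  1.9] T [ 0.04 -0.04  0.01] w 0.0542 q [-0.76  0.06  1.35 -0.    1.72  0.93]
shift [-0.892 -0.413  0.045] turn [-4.000e-04 -5.000e-03 -4.818e-01] mm 246.0 deg 86.7
```

Request:
servo_tool(targets="0.7 -0.12 -0.06 0 0 0 -0.04;0.7 -0.26 -0.12 0.02 0 0 -0.08;0.7 -0.4 -0.19 0.04 0 0 -0.12;0.7 -0.54 -0.26 0.045 0 -0.003 -0.16;0.7 -0.68 -0.32 0.045 0 -0.004 -0.2;0.7 -0.8 -0.38 0.045 0 -0.004 -0.24;0.7 -0.89 -0.41 0.045 0 -0.004 -0.28;0.7 -0.89 -0.41 0.045 0 -0.004 -0.32;0.7 -0.89 -0.41 0.045 0 -0.004 -0.36;0.7 -0.89 -0.41 0.045 0 -0.004 -0.4;0.7 -0.89 -0.41 0.045 0 -0.004 -0.44;0.7 -0.89 -0.41 0.045 0 -0.004 -0.48")

```text
time: 41.02
tool_pos: [0.5566, -0.1177, 0.2116]
ee_rot: [-3.135, 0.01, -0.182]
wrist_force: [-0.3, -0.7, 0.3]
width: 0.0658
```

```bash
python3 -c "
from h import *
st();s=snap('top','t29')
cv2.imwrite('pics/c29.png',cv2.resize(s['image'][100:270,200:440,::-1],(800,567),interpolation=cv2.INTER_CUBIC))
st();go(.6776,-.0757,.12,-10)
"
```

```text
t 41.02 p [ 0.5566 -0.1177  0.2116] rpy [-179.61    0.58  -10.42] F [-0.3 -0.7  0.3] T [-0.06 -0.01  0.  ] w 0.0658 q [-0.31  0.14  1.3   0.01  1.71 -0.13]
t 41.07 p [ 0.5566 -0.1178  0.2116] rpy [-179.61    0.58  -10.21] F [-0.8  0.4  0.6] T [-0.04 -0.04 -0.02] w 0.066 q [-0.31  0.14  1.3   0.01  1.71 -0.13]
shift [ 0.45  -0.249  0.363] turn [-0.0022  0.0032 -0.0012] mm 157.0 deg 0.7
```

View pics/c29.png

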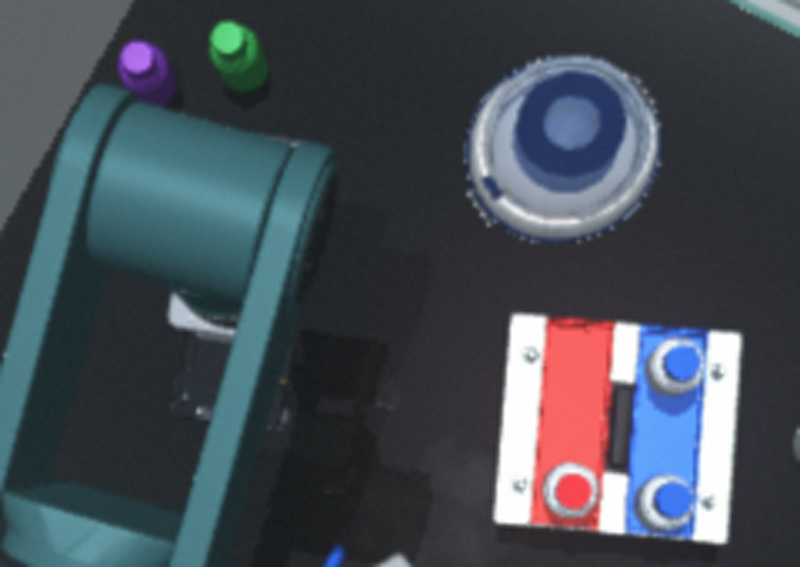

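Request:
servo_tool(targets="0.7 0.12 -0.07 0 -0.002 0.003 0;0.7 0.25 -0.14 0 -0.002 0.003 0;0.7 0.38 -0.21 0.05 -0.002 0.003 0;0.7 0.45 -0.249 0.15 -0.002 0.003 0;0.7 0.45 -0.249 0.28 -0.002 0.003 0;0.7 0.45 -0.249 0.36 -0.002 0.003 0;0.7 0.45 -0.249 0.36 -0.002 0.003 0;0.7 0.45 -0.249 0.36 -0.002 0.003 0;0.7 0.45 -0.249 0.36 -0.002 0.003 0")

```text
time: 41.82
tool_pos: [0.6789, -0.0775, 0.1234]
ee_rot: [-3.141, -0.003, -0.19]
wrist_force: [-0.1, -0.1, 0.1]
width: 0.0656
```

```bash
python3 -c "
from h import *
st();go(.6776,-.0757,.035,-10)
"
```

```text
t 41.82 p [ 0.6789 -0.0775  0.1234] rpy [-1.7998e+02 -1.6000e-01 -1.0870e+01] F [-0.1 -0.1  0.1] T [-0.03 -0.01  0.08] w 0.0656 q [-0.2   0.41  1.14  0.    1.59 -0.01]
shift [-0.007 -0.006  0.353] turn [-0.0001 -0.0009 -0.0049] mm 88.0 deg 0.9
```

Request:
servo_tool(targets="0.7 -0.006 -0.007 0.08 0 0 0;0.7 -0.006 -0.007 0.17 0 0 0;0.7 -0.006 -0.007 0.26 0 0 0;0.7 -0.006 -0.007 0.32 0 0 0;0.7 -0.006 -0.007 0.352 0 0 0;0.7 -0.006 -0.007 0.352 0 0 0;0.7 -0.006 -0.007 0.352 0 0 0;0 -0.006 -0.007 0.352 0 0 0;0 -0.006 -0.007 0.352 0 0 0;0 -0.006 -0.007 0.352 0 0 0;0 -0.006 -0.007 0.352 0 0 0;0 -0.006 -0.007 0.352 0 0 0")

```text
time: 42.82
tool_pos: [0.6775, -0.0752, 0.0344]
ee_rot: [-3.141, -0.001, -0.189]
wrist_force: [-0.2, 0.8, 0.9]
width: 0.0388
```

Request:
servo_tool(targets="0 0 0 0 0 0 0;0 0 0 0 0 0 0;0 0 0 0 0 0 0")

```text
time: 43.07
tool_pos: [0.6775, -0.0752, 0.0344]
ee_rot: [-3.141, -0.001, -0.189]
wrist_force: [-0.2, 1.3, 3.6]
width: 0.0388
```

```bash
python3 -c "
from h import *
st();go(.610,-.22,.22,-50)
"
```

```text
t 43.07 p [ 0.6775 -0.0752  0.0344] rpy [-1.7998e+02 -8.0000e-02 -1.0800e+01] F [-0.2  1.3  3.6] T [ 0.05  0.03 -0.05] w 0.0388 q [-0.19  0.46  1.26  0.    1.43 -0.01]
shift [-0.156  0.619 -0.743] turn [-0.0003 -0.0004  0.2178] mm 245.0 deg 39.2
```

Request:
servo_tool(targets="0 0 0 -0.06 0 0 0;0 0 0 -0.2 0 0 0;0 0 0 -0.36 0 0 0;0 0 0 -0.52 0 0 0;0 -0.02 0.06 -0.68 0 0 0.02;0 -0.06 0.18 -0.74 0 0 0.05;0 -0.1 0.32 -0.74 0 0 0.09;0 -0.13 0.46 -0.74 0 0 0.13;0 -0.156 0.57 -0.74 0 0 0.17;0 -0.156 0.619 -0.74 0 0 0.21;0 -0.156 0.619 -0.74 0 0 0.217;0 -0.156 0.619 -0.74 0 0 0.217")

```text
time: 44.07
tool_pos: [0.6094, -0.2201, 0.2176]
ee_rot: [-3.141, 0.002, -0.87]
wrist_force: [0.4, 0.3, -0.7]
width: 0.0389
```

```bash
python3 -c "
from h import *
st();go(.4796,-.333,.225,-96.6)
"
```

```text
t 44.07 p [ 0.6094 -0.2201  0.2176] rpy [-1.7997e+02  1.0000e-01 -4.9830e+01] F [ 0.4  0.3 -0.7] T [-0.   -0.03 -0.02] w 0.0389 q [-0.43  0.31  1.09  0.    1.75  0.44]
shift [ 0.01   0.688 -0.03 ] turn [1.000e-04 6.000e-04 2.598e-01] mm 172.0 deg 46.8
```

Request:
servo_tool(targets="0 0 0.1 -0.03 0 0 0.04;0 0.01 0.24 -0.03 0 0 0.08;0 0.01 0.38 -0.03 0 0 0.12;0 0.01 0.52 -0.03 0 0 0.16;0 0.01 0.62 -0.03 0 0 0.2;0 0.01 0.688 -0.03 0 0 0.24;0 0.01 0.688 -0.03 0 0 0.26;0 0.01 0.688 -0.03 0 0 0.26;0 0.01 0.688 -0.03 0 0 0.26;0 0.01 0.688 -0.03 0 0 0.26")

```text
time: 44.9
tool_pos: [0.4808, -0.3315, 0.2257]
ee_rot: [-3.141, 0.001, -1.682]
wrist_force: [-0.5, -0.6, -0.6]
width: 0.039
```

```bash
python3 -c "
from h import *
st();go(.4796,-.333,.13,-96.6)
"
```

```text
t 44.9 p [ 0.4808 -0.3315  0.2257] rpy [-1.7999e+02  6.0000e-02 -9.6390e+01] F [-0.5 -0.6 -0.6] T [-0.   -0.02  0.03] w 0.039 q [-0.7   0.16  1.25  0.    1.73  0.98]
shift [0.007 0.004 0.383] turn [-0.0001  0.0003  0.0012] mm 96.0 deg 0.2
```

Request:
servo_tool(targets="0 0.006 0.004 0.1 0 0 0.001;0 0.006 0.004 0.2 0 0 0.001;0 0.006 0.004 0.3 0 0 0.001;0 0.006 0.004 0.36 0 0 0.001;0 0.006 0.004 0.383 0 0 0.001;0 0.006 0.004 0.383 0 0 0.001;0 0.006 0.004 0.383 0 0 0.001")

```text
time: 45.48
tool_pos: [0.4794, -0.3338, 0.1308]
ee_rot: [-3.141, 0.0, -1.688]
wrist_force: [0.0, 0.1, -1.0]
width: 0.0387
```

```bash
python3 -c "
from h import *
st();s=snap('scene')
cv2.imwrite('pics/c30.png',cv2.resize(s['image'][110:230,320:440,::-1],(600,600),interpolation=cv2.INTER_CUBIC));st();go(.4796,-.333,.1045,-96.6)
"
```

```text
t 45.48 p [ 0.4794 -0.3338  0.1308] rpy [-179.95    0.    -96.74] F [ 0.   0.1 -1. ] T [ 0.06  0.03 -0.06] w 0.0387 q [-0.71  0.19  1.41  0.    1.55  0.98]
t 45.53 p [ 0.4797 -0.3343  0.1317] rpy [-1.7986e+02 -6.0000e-02 -9.6760e+01] F [ 0.1 -0.2 -0.6] T [ 0.   -0.02  0.06] w 0.0389 q [-0.71  0.19  1.41  0.    1.55  0.98]
shift [-0.005  0.001  0.109] turn [-0.0008 -0.0003 -0.0009] mm 27.0 deg 0.2
```

View pics/c30.png

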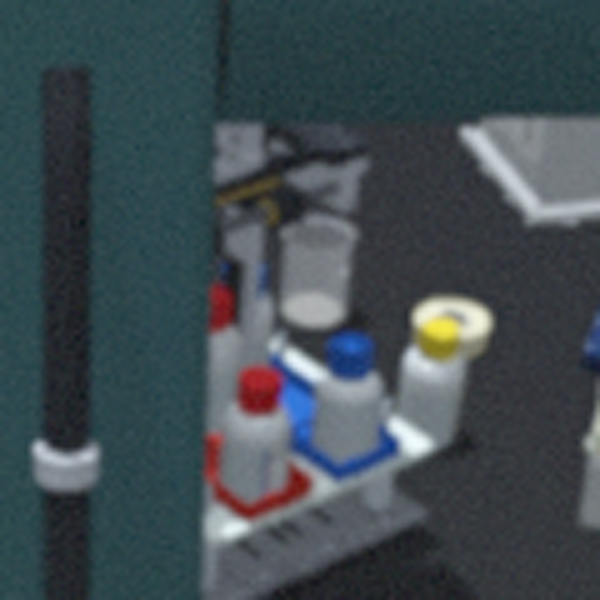

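Request:
servo_tool(targets="0 -0.004 0.001 0.05 0 0 0;0 -0.004 0.001 0.09 0 0 0;0 -0.004 0.001 0.104 0 0 0;0 -0.004 0.001 0.107 0 0 0;0 -0.004 0.001 0.107 0 0 0")

```text
time: 45.95
tool_pos: [0.4786, -0.3324, 0.1041]
ee_rot: [-3.141, 0.001, -1.69]
wrist_force: [-0.0, 2.8, 4.6]
width: 0.0389
```

```bash
python3 -c "
from h import *
st()
"
```

```text
t 45.95 p [ 0.4786 -0.3324  0.1041] rpy [-1.7998e+02  8.0000e-02 -9.6830e+01] F [-0.   2.8  4.6] T [ 0.58  0.31 -0.01] w 0.0389 q [-0.71  0.2   1.45  0.    1.5   0.98]
```

Request:
servo_tool(targets="0.58 0 0 0 0 0 0;0.58 0 0 0 0 0 0;0.58 0 0 0 0 0 0;0.58 0 0 0 0 0 0;0.58 0 0 -0.02 0 0 0;0.58 0 0 -0.1 0 0 0;0.58 0 0 -0.22 0 0 0;0.58 0 0 -0.36 0 0 0;0.58 0 0 -0.48 0 0 0;0.58 0 0 -0.48 0 0 0")

```text
time: 46.78
tool_pos: [0.481, -0.3352, 0.2323]
ee_rot: [-3.129, -0.008, -1.69]
wrist_force: [0.1, -0.6, 1.6]
width: 0.0545
```

```bash
python3 -c "
from h import *
st();go(.57,-.1,.22,-10)
"
```

```text
t 46.78 p [ 0.481  -0.3352  0.2323] rpy [-179.29   -0.44  -96.85] F [ 0.1 -0.6  1.6] T [ 0.01  0.06 -0.02] w 0.0545 q [-0.71  0.15  1.24  0.    1.73  0.98]
shift [-0.977 -0.241  0.045] turn [-0.0013 -0.005  -0.4825] mm 252.0 deg 86.8
```

Request:
servo_tool(targets="0.7 -0.14 -0.04 0 0 0 -0.04;0.7 -0.28 -0.08 0.02 0 0 -0.08;0.7 -0.43 -0.11 0.04 0 0 -0.12;0.7 -0.58 -0.15 0.045 0 -0.003 -0.16;0.7 -0.73 -0.18 0.045 0 -0.004 -0.2;0.7 -0.87 -0.22 0.045 0 -0.004 -0.24;0.7 -0.977 -0.24 0.045 -0.001 -0.004 -0.28;0.7 -0.977 -0.24 0.045 -0.001 -0.004 -0.32;0.7 -0.977 -0.24 0.045 -0.001 -0.004 -0.36;0.7 -0.977 -0.24 0.045 -0.001 -0.004 -0.4;0.7 -0.977 -0.24 0.045 -0.001 -0.004 -0.44;0.7 -0.977 -0.24 0.045 -0.001 -0.004 -0.48")

```text
time: 47.78
tool_pos: [0.5671, -0.0975, 0.2117]
ee_rot: [-3.136, 0.011, -0.184]
wrist_force: [0.9, 0.4, 0.2]
width: 0.066
```

```bash
python3 -c "
from h import *
st();s=snap('top','t31');s2=snap('scene')
cv2.imwrite('pics/c31.png',np.hstack([cv2.resize(s['image'][180:270,340:430,::-1],(400,400),interpolation=cv2.INTER_CUBIC),cv2.resize(s2['image'][140:240,330:430,::-1],(400,400),interpolation=cv2.INTER_CUBIC)]))
st();go(.6732,-.0237,.12,-10)
"
```

```text
t 47.78 p [ 0.5671 -0.0975  0.2117] rpy [-179.65    0.62  -10.54] F [0.9 0.4 0.2] T [-0.06 -0.01  0.02] w 0.066 q [-0.27  0.15  1.29  0.01  1.71 -0.09]
t 47.88 p [ 0.5671 -0.0976  0.2117] rpy [-179.65    0.62  -10.93] F [-0.2 -0.1  0.5] T [-0.04 -0.1  -0.02] w 0.0658 q [-0.27  0.15  1.29  0.01  1.71 -0.08]
shift [ 0.365 -0.368  0.365] turn [-0.002   0.0034 -0.0052] mm 159.0 deg 1.2
```

View pics/c31.png

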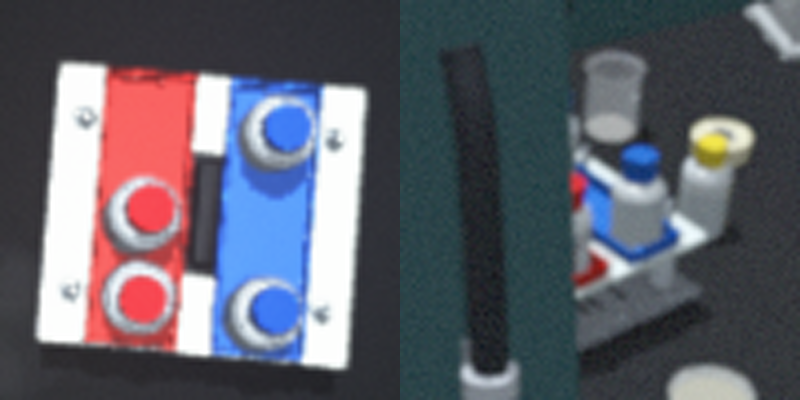

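Request:
servo_tool(targets="0.7 0.1 -0.1 0 -0.002 0.003 -0.002;0.7 0.2 -0.2 0 -0.002 0.003 -0.005;0.7 0.3 -0.3 0.05 -0.002 0.003 -0.005;0.7 0.365 -0.368 0.15 -0.002 0.003 -0.005;0.7 0.365 -0.368 0.28 -0.002 0.003 -0.005;0.7 0.365 -0.368 0.36 -0.002 0.003 -0.005;0.7 0.365 -0.368 0.36 -0.002 0.003 -0.005;0.7 0.365 -0.368 0.36 -0.002 0.003 -0.005;0.7 0.365 -0.368 0.36 -0.002 0.003 -0.005")

```text
time: 48.63
tool_pos: [0.6742, -0.0243, 0.1238]
ee_rot: [-3.142, -0.002, -0.177]
wrist_force: [0.3, -0.9, -0.6]
width: 0.0662
```

```bash
python3 -c "
from h import *
st();go(.6732,-.0237,.035,-10)
"
```

```text
t 48.63 p [ 0.6742 -0.0243  0.1238] rpy [-1.800e+02 -1.100e-01 -1.012e+01] F [ 0.3 -0.9 -0.6] T [-0.05 -0.02 -0.04] w 0.0662 q [-0.12  0.39  1.17 -0.    1.58  0.06]
shift [-0.005 -0.002  0.355] turn [-0.     -0.0006 -0.0007] mm 89.0 deg 0.2
```

Request:
servo_tool(targets="0.7 -0.004 -0.002 0.08 0 0 0;0.7 -0.004 -0.002 0.17 0 0 0;0.7 -0.004 -0.002 0.26 0 0 0;0.7 -0.004 -0.002 0.32 0 0 0;0.7 -0.004 -0.002 0.354 0 0 0;0.7 -0.004 -0.002 0.354 0 0 0;0.7 -0.004 -0.002 0.354 0 0 0;0 -0.004 -0.002 0.354 0 0 0;0 -0.004 -0.002 0.354 0 0 0;0 -0.004 -0.002 0.354 0 0 0;0 -0.004 -0.002 0.354 0 0 0;0 -0.004 -0.002 0.354 0 0 0")

```text
time: 49.63
tool_pos: [0.6732, -0.0233, 0.0344]
ee_rot: [-3.141, -0.001, -0.175]
wrist_force: [0.3, -0.5, 1.2]
width: 0.0383
```

Request:
servo_tool(targets="0 0 0 0 0 0 0;0 0 0 0 0 0 0;0 0 0 0 0 0 0")

```text
time: 49.88
tool_pos: [0.6732, -0.0233, 0.0344]
ee_rot: [-3.142, -0.001, -0.175]
wrist_force: [0.5, 0.2, 3.5]
width: 0.0387
```

```bash
python3 -c "
from h import *
st();go(.62,-.21,.22,-50)
"
```

```text
t 49.88 p [ 0.6732 -0.0233  0.0344] rpy [-1.800e+02 -7.000e-02 -1.002e+01] F [0.5 0.2 3.5] T [-0.07 -0.14  0.03] w 0.0387 q [-0.12  0.44  1.28 -0.    1.42  0.06]
shift [-0.079  0.773 -0.742] turn [-2.000e-04 -4.000e-04  2.221e-01] mm 269.0 deg 40.0
```

Request:
servo_tool(targets="0 0 0 -0.06 0 0 0;0 0 0 -0.2 0 0 0;0 0 0 -0.36 0 0 0;0 0 0 -0.52 0 0 0;0 0 0.06 -0.68 0 0 0.02;0 -0.02 0.2 -0.74 0 0 0.05;0 -0.04 0.35 -0.74 0 0 0.09;0 -0.06 0.5 -0.74 0 0 0.13;0 -0.079 0.65 -0.74 0 0 0.17;0 -0.079 0.773 -0.74 0 0 0.21;0 -0.079 0.773 -0.74 0 0 0.222;0 -0.079 0.773 -0.74 0 0 0.222")

```text
time: 50.88
tool_pos: [0.6184, -0.2121, 0.2171]
ee_rot: [3.14, 0.003, -0.876]
wrist_force: [-0.2, 0.6, -0.1]
width: 0.0386
```

```bash
python3 -c "
from h import *
st();go(.5293,-.3387,.225,-96.6)
"
```

```text
t 50.88 p [ 0.6184 -0.2121  0.2171] rpy [ 1.799e+02  1.600e-01 -5.022e+01] F [-0.2  0.6 -0.1] T [-0.01 -0.03  0.03] w 0.0386 q [-0.42  0.32  1.07 -0.    1.75  0.46]
shift [ 0.161  0.598 -0.031] turn [0.0009 0.0006 0.2577] mm 155.0 deg 46.4
```

Request:
servo_tool(targets="0 0.03 0.1 -0.03 0 0 0.04;0 0.06 0.24 -0.03 0 0 0.08;0 0.1 0.38 -0.03 0 0 0.12;0 0.14 0.5 -0.03 0 0 0.16;0 0.16 0.57 -0.03 0 0 0.2;0 0.163 0.6 -0.03 0 0 0.24;0 0.163 0.6 -0.03 0 0 0.258;0 0.163 0.6 -0.03 0 0 0.258;0 0.163 0.6 -0.03 0 0 0.258;0 0.163 0.6 -0.03 0 0 0.258")

```text
time: 51.72
tool_pos: [0.5313, -0.3368, 0.2257]
ee_rot: [3.14, 0.001, -1.679]
wrist_force: [-0.9, 0.1, -0.5]
width: 0.0384
```

```bash
python3 -c "
from h import *
st();go(.5293,-.3387,.13,-96.6)
s=snap('scene','s32')
cv2.imwrite('pics/c32.png',cv2.resize(s['image'][90:240,270:420,::-1],(600,600),interpolation=cv2.INTER_CUBIC))
"
```

```text
t 51.72 p [ 0.5313 -0.3368  0.2257] rpy [ 1.7994e+02  3.0000e-02 -9.6220e+01] F [-0.9  0.1 -0.5] T [-0.01 -0.02  0.04] w 0.0384 q [-0.65  0.26  1.13 -0.    1.75  1.02]
shift [0.009 0.007 0.383] turn [0.0004 0.0002 0.0021] mm 96.0 deg 0.4
```

View pics/c32.png

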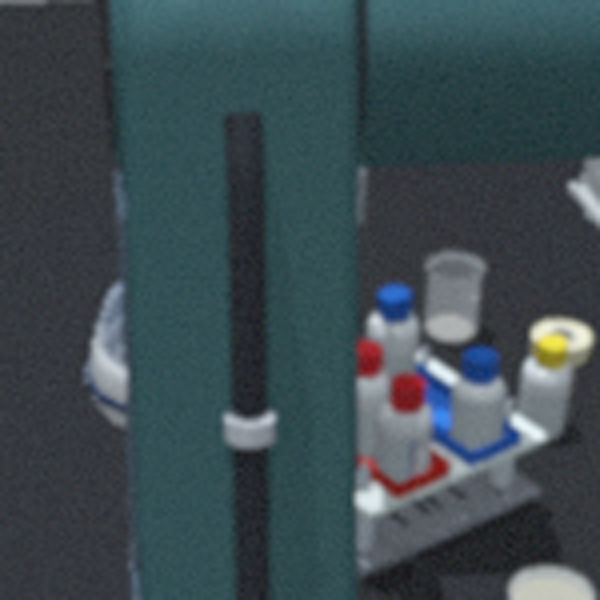

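Request:
servo_tool(targets="0 0.008 0.006 0.1 0 0 0.002;0 0.008 0.006 0.2 0 0 0.002;0 0.008 0.006 0.3 0 0 0.002;0 0.008 0.006 0.36 0 0 0.002;0 0.008 0.006 0.383 0 0 0.002;0 0.008 0.006 0.383 0 0 0.002;0 0.008 0.006 0.383 0 0 0.002")

```text
time: 52.35
tool_pos: [0.5296, -0.3395, 0.131]
ee_rot: [-3.141, -0.0, -1.688]
wrist_force: [-0.4, -0.6, -0.4]
width: 0.0386
```

```bash
python3 -c "
from h import *
st();s=snap('top','t33');st();go(.5293,-.3387,.1045,-96.6)
cv2.imwrite('pics/c33.png',cv2.resize(s['image'][170:270,330:430,::-1],(600,600),interpolation=cv2.INTER_CUBIC))
"
```

```text
t 52.35 p [ 0.5296 -0.3395  0.131 ] rpy [-1.7999e+02 -3.0000e-02 -9.6720e+01] F [-0.4 -0.6 -0.4] T [ 0.05 -0.03  0.05] w 0.0386 q [-0.66  0.29  1.29 -0.    1.57  1.03]
t 52.4 p [ 0.53   -0.3399  0.132 ] rpy [-1.799e+02 -8.000e-02 -9.673e+01] F [ 0.3 -0.5 -0.5] T [0.06 0.03 0.  ] w 0.0383 q [-0.66  0.29  1.29 -0.    1.57  1.03]
shift [-0.005  0.004  0.11 ] turn [-0.0006 -0.0005 -0.0007] mm 28.0 deg 0.2
```

View pics/c33.png

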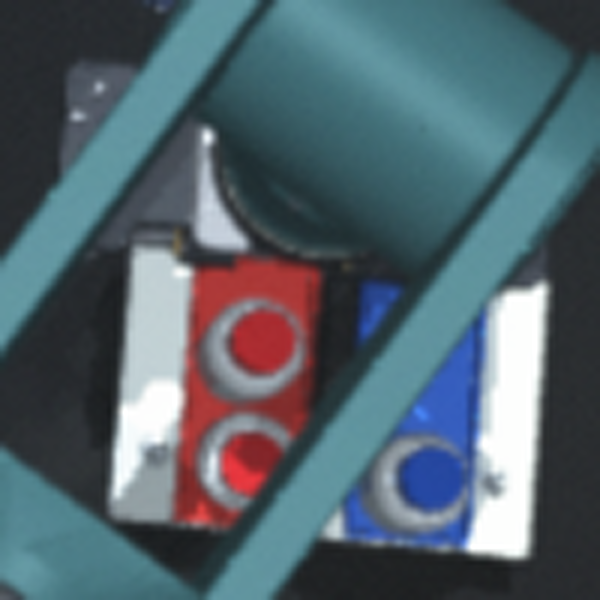

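Request:
servo_tool(targets="0 -0.004 0.002 0.05 0 0 0;0 -0.004 0.002 0.09 0 0 0;0 -0.004 0.002 0.105 0 0 0;0 -0.004 0.002 0.108 0 0 0;0 -0.004 0.002 0.108 0 0 0")

```text
time: 52.82
tool_pos: [0.5288, -0.3383, 0.1043]
ee_rot: [-3.142, 0.0, -1.689]
wrist_force: [-0.3, 1.7, 4.5]
width: 0.0382
```

```bash
python3 -c "
from h import *
st()
"
```

```text
t 52.82 p [ 0.5288 -0.3383  0.1043] rpy [-180.      0.    -96.77] F [-0.3  1.7  4.5] T [0.34 0.24 0.01] w 0.0382 q [-0.66  0.3   1.33  0.    1.52  1.03]
```

Request:
servo_tool(targets="0.58 0 0 0 0 0 0;0.58 0 0 0 0 0 0;0.58 0 0 0 0 0 0;0.58 0 0 0 0 0 0;0.58 0 0 -0.02 0 0 0;0.58 0 0 -0.1 0 0 0;0.58 0 0 -0.22 0 0 0;0.58 0 0 -0.36 0 0 0;0.58 0 0 -0.48 0 0 0;0.58 0 0 -0.48 0 0 0")

```text
time: 53.65
tool_pos: [0.5313, -0.3404, 0.2325]
ee_rot: [-3.13, -0.008, -1.689]
wrist_force: [-0.7, -0.5, 1.4]
width: 0.0545
```

Request:
servo_tool(targets="0.6 -0.15 0 0 0 0 0;0.6 -0.3 0 0 0 0 0;0.6 -0.45 0 0 0 0 0;0.6 -0.6 0 0 0 0 0;0.6 -0.76 0 0 0 0 0;0.6 -0.92 0 0 0 0 0;0.6 -0.99 0 0 0 0 0;0.6 -0.99 0 0 0 0 0;0.6 -0.99 0 0 0 0 0")

```text
time: 54.4
tool_pos: [0.558, -0.092, 0.2232]
ee_rot: [3.141, -0.001, -1.687]
wrist_force: [-0.8, 0.4, -0.7]
width: 0.0564
```

Run:
```python
from h import *
st();s=snap('top','t34');s2=snap('scene','s34')
cv2.imwrite('pics/c34.png',np.hstack([cv2.resize(s['image'][180:270,340:430,::-1],(400,400),interpolation=cv2.INTER_CUBIC),cv2.resize(s2['image'][140:240,320:420,::-1],(400,400),interpolation=cv2.INTER_CUBIC)]))
for t in(150,):
  c,sd,a=rect(s,(345,187,426,266),.070,t);print('deck',c.round(1),np.round(sd,1),np.round(a,2))
```

```text
t 54.4 p [ 0.558  -0.092   0.2232] rpy [ 1.7996e+02 -4.0000e-02 -9.6660e+01] F [-0.8  0.4 -0.7] T [-0.    0.    0.06] w 0.0564 q [-0.26  0.12  1.3  -0.    1.72  1.42]
deck [ 477.4 -368.9] [178.5 160.3 178.6 160. ] [-6.58 -6.83 -6.6  -6.74]
```

View pics/c34.png

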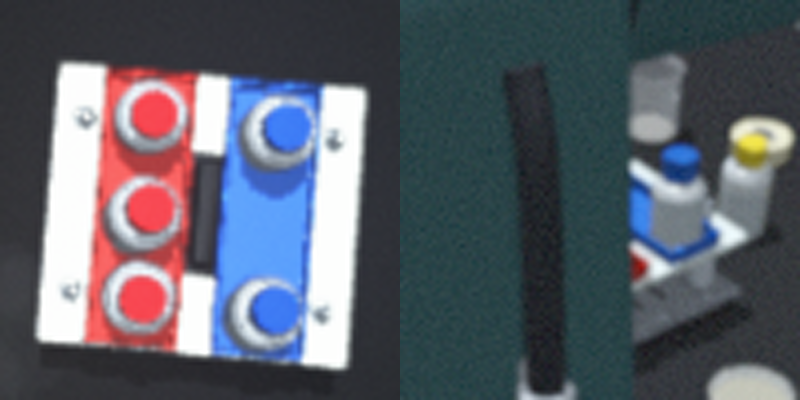

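View pics/t34.png

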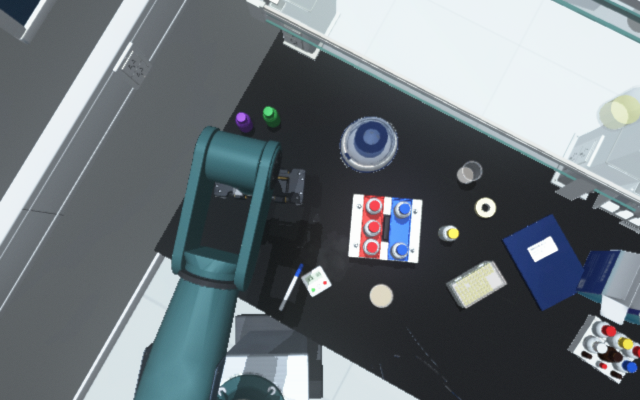

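Run:
```python
from h import *
s=snap('top')
im=s['image'].astype(int)
a=np.radians(-6.6);M=np.array([[np.cos(a),-np.sin(a)],[np.sin(a),np.cos(a)]]);C=np.array([.4772,-.369])
for n,(u,v) in {'r+':(375,205.5),'r0':(374,227),'r-':(371,247),'b+':(404.5,208.5),'b-':(402,249.5)}.items():
    for h in(.079,.087):
        w=ray(s,u,v,.07+h)[:2]; print(n,h,(M.T@(w-C)*1000).round(1))
k=8
cv2.imwrite('pics/c35.png',cv2.resize(s['image'][185:270,345:425,::-1],(640,595),interpolation=cv2.INTER_CUBIC))
```

```text
r+ 0.079 [45.9 36.5]
r+ 0.087 [45.  37.2]
r0 0.079 [-6.  34.8]
r0 0.087 [-6.5 35.5]
r- 0.079 [-54.3  38.1]
r- 0.087 [-54.5  38.7]
b+ 0.079 [ 45.  -34.5]
b+ 0.087 [ 44.1 -33.4]
b- 0.079 [-53.5 -35.8]
b- 0.087 [-53.7 -34.7]
```

View pics/c35.png

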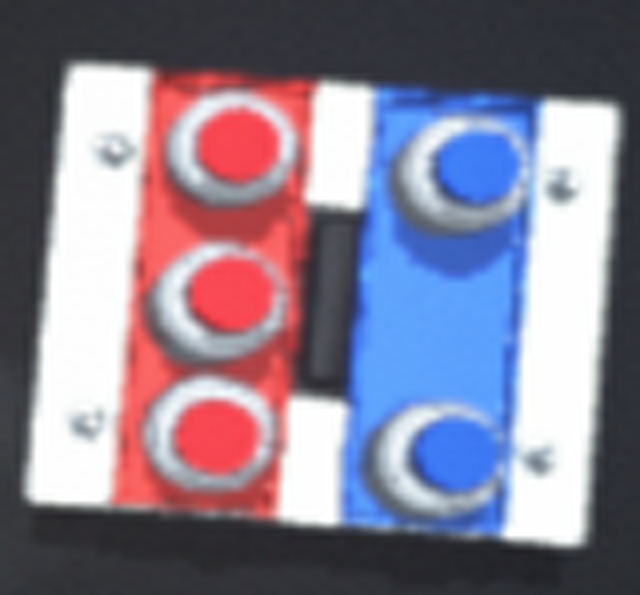

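```bash
python3 -c "
from h import *
go(.70,.05,.25,-96.6)
"
```

```text
shift [-0.64  -0.495 -0.109] turn [ 0.0003 -0.0002 -0.0015] mm 204.0 deg 0.3
```

Request:
servo_tool(targets="0.6 -0.1 -0.08 -0.1 0 0 0;0.6 -0.2 -0.16 -0.1 0 0 0;0.6 -0.32 -0.25 -0.1 0 0 0;0.6 -0.44 -0.34 -0.1 0 0 0;0.6 -0.56 -0.43 -0.1 0 0 0;0.6 -0.64 -0.49 -0.1 0 0 0;0.6 -0.64 -0.49 -0.1 0 0 0;0.6 -0.64 -0.49 -0.1 0 0 0")

```text
time: 55.22
tool_pos: [0.6991, 0.0508, 0.2463]
ee_rot: [3.138, -0.001, -1.69]
wrist_force: [-0.1, -1.2, -0.7]
width: 0.0563
```

Run:
```python
from h import *
st();s2=snap('scene','s36');s=snap('top','t36')
cv2.imwrite('pics/c36.png',cv2.resize(s2['image'][140:240,320:420,::-1],(600,600),interpolation=cv2.INTER_CUBIC))
a=np.radians(-6.6);M=np.array([[np.cos(a),-np.sin(a)],[np.sin(a),np.cos(a)]]);C=np.array([.4772,-.369])
k=8;u0,v0=345,185
im=cv2.resize(s['image'][185:270,345:425,::-1],(640,680),interpolation=cv2.INTER_CUBIC)
t=np.linspace(0,2*np.pi,60)
for (x,y,h,rc) in((.047,.0365,.08,.013),(-.004,.036,.085,.013),(-.0535,.037,.08,.013),(.046,-.036,.087,.013),(-.0525,-.036,.079,.014)):
    c=C+M@[x,y]
    for z,r in((.07+h,rc),(.07+h-.018,.02),(.07,.02)):
        P=np.array([proj(s,[c[0]+r*np.cos(q),c[1]+r*np.sin(q),z]) for q in t])
        cv2.polylines(im,[((P-[u0,v0]+.5)*k).astype(np.int32)],True,(0,255,0),1)
cv2.imwrite('pics/c37.png',im[:600])
```

```text
t 55.22 p [0.6991 0.0508 0.2463] rpy [ 1.7982e+02 -6.0000e-02 -9.6810e+01] F [-0.1 -1.2 -0.7] T [ 0.02  0.02 -0.05] w 0.0563 q [-0.01  0.44  0.86 -0.    1.85  1.68]
```

View pics/c36.png

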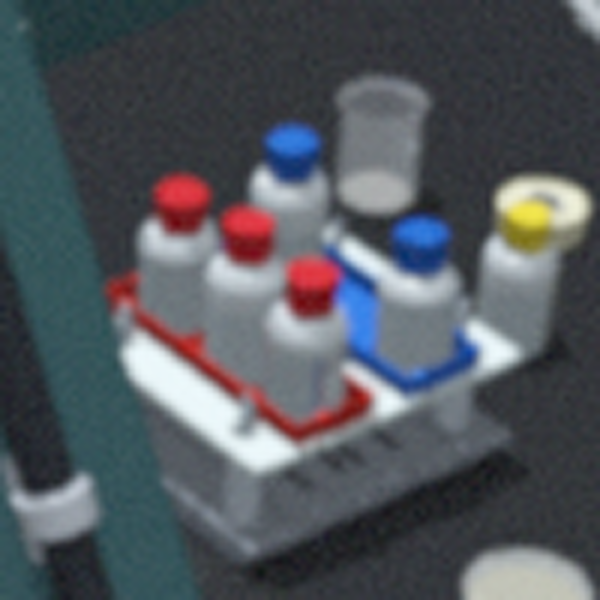

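View pics/c37.png

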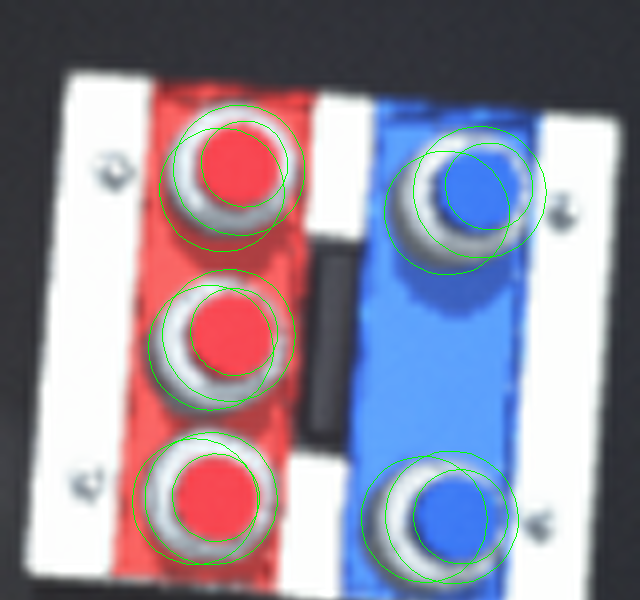

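```bash
python3 -c "
from h import *
st();print(robot.close_job())
"
```

```text
t 55.32 p [0.6983 0.0497 0.248 ] rpy [ 1.7993e+02 -5.0000e-02 -9.6910e+01] F [-0.3  0.2  0.7] T [ 0.03  0.03 -0.02] w 0.056 q [-0.01  0.44  0.86 -0.    1.85  1.68]
the job is handed in; nothing more can be done
None
```

The stand is built and loaded, and I handed the job in at about 55 s of the 210 s allowed. The hand-in gives no verdict, so the result below rests on my own last checks.

I lowered the drip plate on to the base, then the deck on to the post shoulders. The three red-capped bottles went into the red bay and the two blue-capped ones into the blue bay. I did not touch the yellow-capped bottle, the timer or the green and purple look-alikes.

**Deck:** the last measurement put it at (0.4774, -0.3689), heading about -6.6°. The stand measures about (0.4768, -0.369) at -6.5°, so it is within about 1 mm.

**Drip plate:** measured before the deck went on, it was within about 1 mm of the stand's middle, at the same heading. In the last scene picture it lies flat on the base.

**Bottles:** they sit about 2 to 3 mm or less off each bay's middle line, and within about 55 mm of its middle along it. All look upright in the scene picture.

**Disagreements:**
- In the top view the cap of the middle red bottle is about 1 pixel off its body compared with the other red bottles. The scene picture shows no lean.
- Camera and arm readings differed steadily by about 1.7 mm in x. I corrected for that in the later picks and the red placings.

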